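# Close the ratchet bundle press on two cartons

## Robot

A 7-joint arm with a two-finger parallel gripper is mounted at the origin on a cart in front of the work surface, level with it; the furniture and walls round the work are solid. World frame = base frame: x ahead of the robot, y to its left, z up, the work surface at z = 0. Lengths are in m, angles in rad, forces in N, time in s.
With the tool pointing down it reaches from about 0.4 to 0.85 m from the base axis. Payload 10.4 kg.
Tool frame: the origin (TCP) lies midway between the tips of the shut fingers; the grasp point (between the pads) lies 19 mm behind it; x points along the fingers, y is the direction in which the jaws open and shut, and the axes are right-handed (so a half turn about x gives the same grasp; the last joint's range is limited). The gripper opens to 87 mm and grips with 3 to 60 N. Pads are 19 mm wide; open, the fingers measure 117 mm over their backs; the gripper's body (75 mm by 190 mm) begins 51 mm behind the grasp point.
Start: joints at [1.274, 0.332, -0.065, 1.46, 0.022, 1.35, -0.088], TCP at [0.169, -0.602, 0.223] pointing down, gripper open.
Joint ranges: [-2.6, 2.6], [-0.5, 2.12], [-1.47, 1.34], [0.16, 2.42], [-1.27, 4.41], [0.06, 2.06], [-2.6, 2.6]. Speed limits (rad/s): [2.22, 2.22, 2.79, 2.79, 3.14, 3.14, 3.14].

## Interface

Orientations are given as a unit quaternion [w, x, y, z].
In Python, from station import robot gives the robot as it stands.
- The arm moves only by the tool step_arm, never from a script. Its argument "rows" is text: rows parted by semicolons, each of 5 numbers parted by spaces: the shift along the tool's x, y, z in units of 50 mm (1.0 is 50 mm), then the turn about the tool's x in units of 6 degrees (1.0 is 6 degrees), then the opening, from -1 (shut) to 1 (fully open), so that 0 is half open. In form: dx dy dz turn hand; .... A call has 1 to 8 rows; each row is the pose to reach, as a shift and turn from the pose commanded when the call began, along the tool's axes at that moment; what a row does not reach only later rows make up. A row lasts 1/10 s, in which the tool goes at most 50 mm and 8.59 degrees, less where a joint would pass 70% of its speed; a pose out of reach is approached as far as the arm can. A call with a gripper value outside its range is refused whole. The fingers move at their own pace and stop on an object; "force" is the grip in N (left out, the last holds). Time passes only in rows, so rows that repeat a pose let the fingers close. It gives the time, the measured TCP pose, the force and the opening at its end, in the units of the state.
- robot.observe(): the state, without advancing time (a new reading comes with each control period).
- robot.get_image(name): name is "scene" or "side" or "wrist"; returns the picture (420x560x3 uint8, red, green, blue); there is no depth.
- robot.calibration(name): a dict with "fx", "fy", "cx", "cy" (pixels), "origin" and "attitude" of the camera in the world; the wrist camera has in their place "tool_from_camera" (4x4, takes a point from camera to tool coordinates, whose origin is the TCP and whose axes are the tool frame's). Camera axes: x right, y down, z forward; pixel columns grow to the right and rows downward; lengths in m; the calibration is good to about 2 mm. The wrist camera is an equidistant fisheye: a pixel r from the principal point sees the ray r / f radians off the axis. A picture is of the moment at which its call begins: read the wrist's pose just before it. calibration takes no time and is no camera call.
- robot.hand_in(): hands the job in, once; it reports no verdict.
The state is a dict: "time": time; "joint_positions": joint angles; "joint_vel": joint speeds; "joint_efforts": joint torques, N m; "position": TCP position; "orientation": TCP orientation; "wrist_force": force on the tool from outside, world axes, zero at the start; "ft_torque": the same for the moment, N m; "gripper_width": finger opening in m.
Only numpy, scipy, OpenCV 4.12 (cv2) and the standard library are available. Lean on these libraries where they do the work, as an engineer would, in place of code of your own. Each camera call takes 0.05 s, during which the arm holds its last target.

## Task

Get the two vial cartons in the bundle press clamped for strapping. First hang the cork-faced board by its eye on the peg of the press's sprung pad, so that the pad cannot dent the cartons. Then move the jaw up only by pumping the green ratchet trigger toward the black handle, until the board bears firmly on the cartons and the sprung pad is pushed about half way in (never driven right in, which crushes the cartons), and finish there with the trigger still held squeezed in the gripper, leaving everything else on the table alone.

Things in the scene. Friction and masses are not known exactly. Their poses are not given: they have to be found in the camera images.
- press: Fixed bundle press on a grey base board, 410 x 136 x 12 mm. Origin on the table under the pad's front face when the jaw is fully back; x = the way the jaw advances to the cartons; y across; z up. Clamp housing at x -0.16 to -0.08, 86 mm high. Two cartons lie on the board between low rails (28 mm high, inner faces at y +-58 mm) before an aluminium end stop (face at x 0.160, 64 mm high).
- handle: Fixed black upright handle behind the trigger, 10 mm thick along the press's x, 26 mm wide. Origin: centre of its foot, 83 mm above the table; it rises to 139 mm. Its rear face, away from the jaw, is 5 mm behind its origin.
- trigger (a joint): Green trigger's angle: 0 = let out (leaning to the jaw), 0.34 rad = squeezed fully, leaning to the handle. Pivot at press x -0.115, 72.5 mm above the table, axis across the press. A spring returns it. At the finger roll it takes 7 to 9 N while the jaw runs free, 0.65 N more per newton on the cartons. It drives the jaw 35 mm per rad: 12 mm a stroke, less up to 4 mm until the pawl finds a tooth.
- trigger_grip (a point): Centre of the finger roll at the top of the green trigger: 12 mm thick, 24 mm wide across the press, about 126 mm above the table; the trigger ends 2 mm above it. It moves 18 mm to the handle in a full stroke. Roll front to handle rear face: 44 mm let out, 26 mm squeezed; space between them 22 mm, then 4 mm.
- jaw (a joint): Advance of the toothed bar with the jaw, m: 0 (fully back) to 0.068. The ratchet lets it go forward only (letting the trigger out leaves it standing, but under pressure it slips back up to 4 mm to the last tooth); it drags with about 6 N and is not to be moved by hand.
- pad (a joint): How far the sprung pad is pushed back into the jaw, m: 0 = free, 0.014 = driven right in, then rigid. Two red guide pins show between pad and jaw as long as it is out. Spring: 3 N at the start, 1.5 N more per mm (13.5 N half way).
- peg_root (a point): Where the peg leaves the pad's front face, on its axis, 78 mm above the table (moves with jaw and pad). The pad is an upright aluminium plate 30 mm wide across the press, 20 to 86 mm above the table; the jaw behind it is as wide and 88 mm high.
- peg_tip (a point): End of the peg, 16 mm in front of peg_root: a level steel peg of 8 mm diameter pointing along the press's x, tip tapered.
- face_board: Loose T-shaped plywood board with cork faces, standing on the table near its right edge. 14 mm thick along its x; foot 90 mm wide along its y and 40 mm tall; neck 44 mm wide above it, up to 82 mm, with a brass-rimmed eye. Origin: centre of its underside, z up. Both faces alike: either may go to the pad. About 60 g.
- eye (a point): Centre of the round eye through the board's neck, 58 mm above the board's underside; 17 mm diameter, axis along the board's x.
- carton_near: White and blue vial carton nearer to the jaw, 50 mm along the press, 106 mm across, 43 mm tall (top 55 mm above the table). Origin: centre of its underside.
- carton_far: Second vial carton, same size, between the first and the end stop; a few mm of slack between them all.
- vial_blue: Bystander: glass vial with blue cap, 20 mm across, 46 mm tall, standing; origin centre of its underside.
- vial_orange: Bystander: glass vial with orange cap, same size.
- tape_measure: Bystander: yellow pocket tape measure, 40 x 67 x 61 mm, loose on the table.
- stapler: Bystander: blue stapler, 36 x 133 x 45 mm, loose on the table.

How it is judged:
On the way, in this order (a step that is already met when the one before it is completed fails the run):
1. the board hangs by its eye on the pad's peg, upright, let go by the gripper (x of eye in the frame of peg_root between 0.003 and 0.0125 m and y of eye in the frame of peg_root between -0.006 and 0.006 m and z of eye in the frame of peg_root between -0.008 and 0.001 m and angle between face_board's own z axis and vertical below 0.2 rad and contact force between the fingers and face_board below 0.1 N and contact force between face_board and pad above 0.2 N), for 0.3 s.
2. the jaw has been brought up so that the hanging board touches the near carton (x of eye in the frame of peg_root between 0.003 and 0.0125 m and y of eye in the frame of peg_root between -0.006 and 0.006 m and z of eye in the frame of peg_root between -0.008 and 0.001 m and angle between face_board's own z axis and vertical below 0.2 rad and contact force between face_board and carton_near above 0.5 N), for 0.1 s.
At the end, for the whole second after the job is handed in: Board upright on the peg (eye within 6 mm of it sideways, board within 5 mm of the pad), pad pushed in 3 to 12 mm, board on near carton 5 to 24 N, far carton on end stop over 3 N, both flat, gripper off the board and still holding the trigger squeezed (over 0.04 rad and 1.5 N) (x of eye in the frame of peg_root between 0.003 and 0.0125 m and y of eye in the frame of peg_root between -0.006 and 0.006 m and z of eye in the frame of peg_root between -0.008 and 0.001 m and angle between face_board's own z axis and vertical below 0.2 rad and value of joint pad between 0.003 and 0.012 m and contact force between face_board and carton_near between 5 and 24 N and contact force between carton_far and press above 3 N and value of joint trigger above 0.04 rad and contact force between the fingers and trigger above 1.5 N and contact force between the fingers and face_board below 0.1 N and angle between each of carton_near, carton_far's own z axis and vertical below 0.1 rad and linear speed of carton_near below 0.01 m/s); the arm keeps its last pose, push and grip.
It fails at once if the cartons are crushed (over 32 N) (contact force between face_board and carton_near above 32 N).
It fails at once if the robot pushes the jaw or its pad along by hand (over 5 N) (contact force between any of the arm, the fingers and jaw above 5 N).
It fails at once if the bare pad presses a carton (contact force between pad and carton_near above 1 N).
It fails at once if a bystander is knocked or moved (distance of any of vial_blue, vial_orange, tape_measure, stapler from where it was at the start of the episode above 0.02 m).
It also fails if it takes over 72 s, if anything falls off the work surface, if the arm or the gripper's body presses on something with over 40 N, if the wrist force passes 120 N, or if a joint passes its speed limit or range.

## Working session

There is one attempt and no reset: what is moved stays moved. The work goes in short steps, Python scripts to look and compute and a tool call to move; the robot and the scene stay as the last step left them, time stands still between calls to the robot, and variables do not carry over. Pictures are saved under pics/ and viewed, and the job is handed in when it is done.

Besides the shell and the picture viewer there is one more tool, called after ">>>" by a JSON object that holds its "api" and its "payload", one argument or row to a line. step_arm: Moves the arm, as the interface text tells. Its arguments: {"type":"object","properties":{"rows":{"type":"string"},"force":{"type":"number"}},"required":["rows"]}

```bash
ls; mkdir -p pics
python3 - <<'E'
from station import robot
import cv2,numpy as np
s=robot.observe();print({k:np.round(v,4).tolist() for k,v in s.items()})
for n in ["scene","side","wrist"]:
    print(n,robot.calibration(n))
    cv2.imwrite(f"pics/{n}0.png",robot.get_image(n)[:,:,::-1])
E
```

```text
pics
{'time': 0.0, 'joint_positions': [1.2744, 0.3328, -0.0647, 1.4609, 0.0216, 1.3499, -0.0885], 'joint_vel': [-0.0002, -0.0019, -0.0001, 0.0001, -0.0017, -0.0004, -0.0001], 'joint_efforts': [-0.0004, -62.3267, 0.0243, -38.9897, -0.0614, 0.04, 0.0002], 'position': [0.1689, -0.6014, 0.2218], 'orientation': [-0.096, -0.7004, -0.097, 0.7006], 'wrist_force': [-0.0968, 0.4498, -0.2749], 'ft_torque': [0.0418, -0.0179, -0.0304], 'gripper_width': 0.087}
scene {'fx': 389.8394596146905, 'fy': 389.8394596146905, 'cx': 278.71878350399686, 'cy': 214.16923888556985, 'origin': array([0.8417554 , 0.90357308, 0.73113575]), 'attitude': array([-0.07090127,  0.1099746 ,  0.87767835, -0.46104156])}
side {'fx': 486.8411328793382, 'fy': 486.8411328793382, 'cx': 285.83589232576014, 'cy': 222.09271814448724, 'origin': array([1.4956196 , 0.46671102, 1.0389016 ]), 'attitude': array([-0.21467979,  0.48828418,  0.77123462, -0.34740224])}
wrist {'fx': 325.19226210127806, 'fy': 325.19226210127806, 'cx': 282.82486898392386, 'cy': 203.929525978853, 'tool_from_camera': array([[-4.61775613e-04, -2.44359348e-01,  9.69684637e-01,
        -1.61977413e-01],
       [ 9.99999245e-01,  9.91549084e-04,  7.26080959e-04,
         1.09388384e-03],
       [-1.13891458e-03,  9.69684240e-01,  2.44358705e-01,
        -6.71685861e-02],
       [ 0.00000000e+00,  0.00000000e+00,  0.00000000e+00,
         1.00000000e+00]])}
```

View pics/scene0.png

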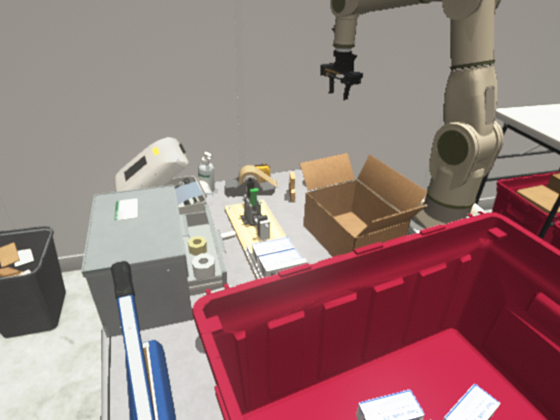

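View pics/side0.png

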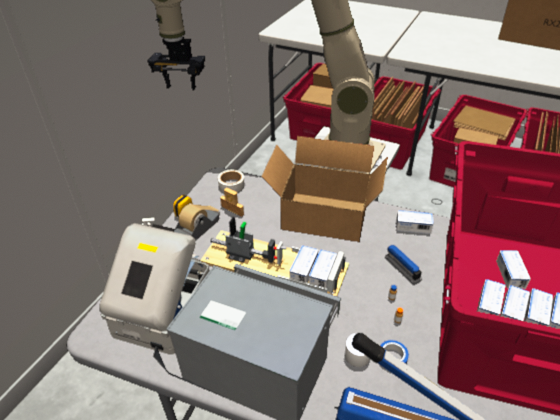

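View pics/wrist0.png

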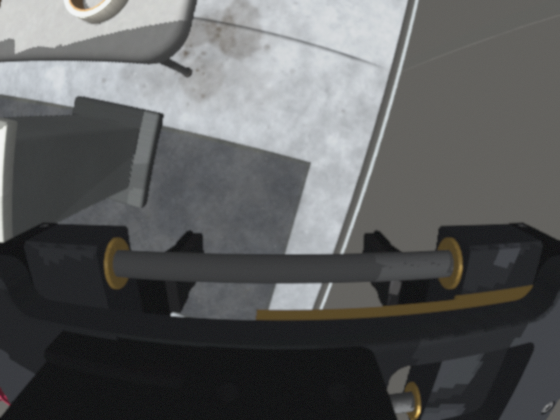

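The board (cork T) is at side≈(232,203), the press at (200-345, 230-290), and the cartons at (318,265). I'll enlarge both.

Run:
```python
import cv2
a=cv2.imread("pics/side0.png");b=cv2.imread("pics/scene0.png")
cv2.imwrite("pics/side0z.png",cv2.resize(a[160:300,180:360],None,fx=4.4,fy=4.2857,interpolation=cv2.INTER_CUBIC))
cv2.imwrite("pics/scene0z.png",cv2.resize(b[150:290,200:340],None,fx=4.2857,fy=4.2857,interpolation=cv2.INTER_CUBIC))
```

```text
(no output)
```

View pics/side0z.png

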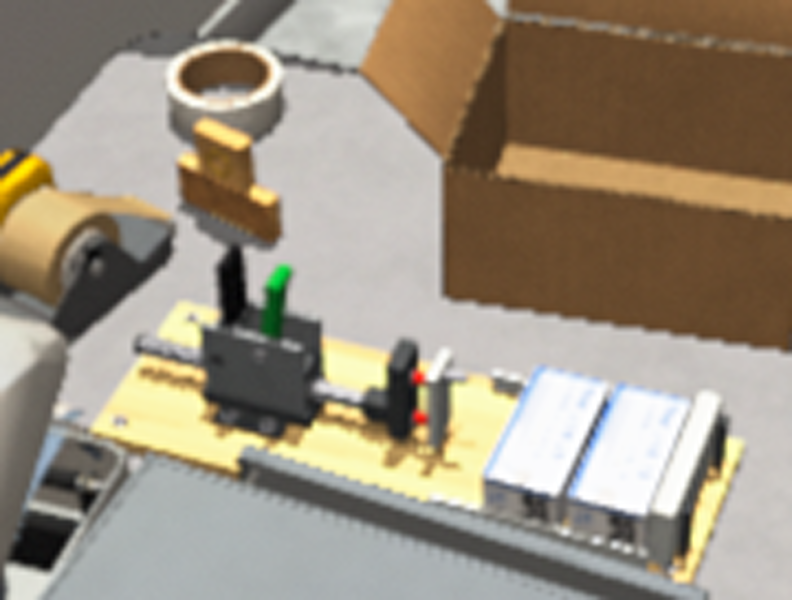

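View pics/scene0z.png

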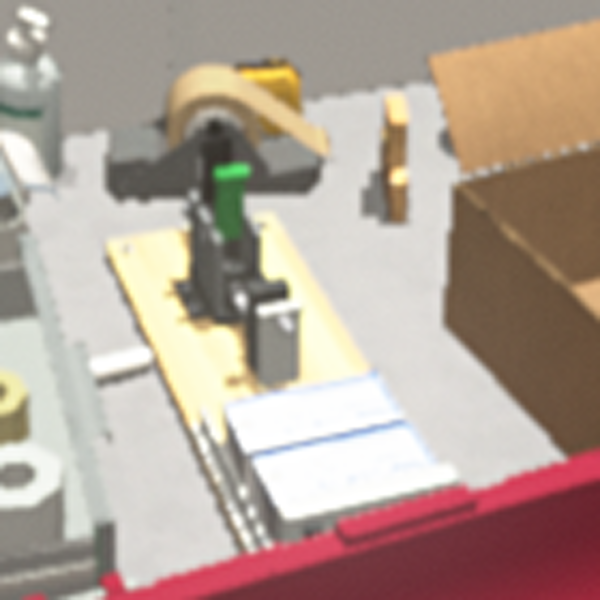

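```bash
cat > h.py <<'E'
import numpy as np, cv2
from scipy.spatial.transform import Rotation as R
from scipy.optimize import least_squares
from station import robot
def q2R(q): return R.from_quat([q[1],q[2],q[3],q[0]]).as_matrix()
class Cam:
    def __init__(s,name,st=None):
        c=robot.calibration(name); s.c=c; s.name=name
        if name=='wrist':
            st=st or robot.observe()
            T=np.eye(4);T[:3,:3]=q2R(st['orientation']);T[:3,3]=st['position']
            M=T@c['tool_from_camera']; s.R=M[:3,:3]; s.t=M[:3,3]
        else: s.R=q2R(c['attitude']); s.t=np.array(c['origin'])
    def proj(s,P):
        p=(np.atleast_2d(P)-s.t)@s.R
        c=s.c
        if s.name=='wrist':
            r=np.linalg.norm(p[:,:2],axis=1); th=np.arctan2(r,p[:,2]); k=th/np.maximum(r,1e-9)
            return np.c_[c['fx']*k*p[:,0]+c['cx'],c['fy']*k*p[:,1]+c['cy']]
        return np.c_[c['fx']*p[:,0]/p[:,2]+c['cx'],c['fy']*p[:,1]/p[:,2]+c['cy']]
    def ray(s,u,v):
        c=s.c;a=(u-c['cx'])/c['fx'];b=(v-c['cy'])/c['fy']
        if s.name=='wrist':
            th=np.hypot(a,b);k=np.sin(th)/max(th,1e-9);d=np.array([a*k,b*k,np.cos(th)])
        else: d=np.array([a,b,1.])
        d=s.R@d; return d/np.linalg.norm(d)
    def at_z(s,u,v,z):
        d=s.ray(u,v); return s.t+d*(z-s.t[2])/d[2]
def pose2(p,L):
    L=np.atleast_2d(L);c,s=np.cos(p[2]),np.sin(p[2])
    return np.c_[p[0]+c*L[:,0]-s*L[:,1],p[1]+s*L[:,0]+c*L[:,1],L[:,2]]
def fit(p0,obs):
    # obs list of (cam,u,v,local,scale)
    def f(p):
        o=[]
        for cam,u,v,L in obs:
            o+=list(cam.proj(pose2(p,L))[0]-[u,v])
        return np.array(o)
    r=least_squares(f,p0,loss='soft_l1'); return r.x,f(r.x).reshape(-1,2)
E
python3 - <<'E'
from h import *
S=Cam('side');C=Cam('scene')
z=lambda x,y:(180+x/4.4,160+y/4.2857)
k=lambda x,y:(200+x/4.2857,150+y/4.2857)
for n,p in dict(handle=z(235,250),stopR=z(710,400)).items(): print(n,S.at_z(*p,.139))
obs=[(S,*z(463,377),(.016,0,.078)),(S,*z(236,250),(-.139,0,.139)),(S,*z(282,268),(-.104,0,.128)),
 (S,*z(712,393),(.16,-.0,.064)),
 (C,*k(215,133),(-.139,0,.139)),(C,*k(232,168),(-.104,0,.128)),(C,*k(297,322),(.016,0,.078))]
obs.pop(3)
# direction guess from handle to peg
a=S.at_z(*z(236,250),.139);b=S.at_z(*z(463,377),.078)
yaw=np.arctan2(b[1]-a[1],b[0]-a[0]);print(a,b,yaw)
p,r=fit([b[0],b[1],yaw],obs);print(p,r.round(1))
# board
for q in [(180,190),(278,240),(197,122),(250,152)]:
    print('board',S.at_z(*z(*q),.0))
E
```

```text
handle [ 0.63822381 -0.11368558  0.139     ]
stopR [0.63902432 0.20851162 0.139     ]
[ 0.63795434 -0.11310774  0.139     ] [0.62767097 0.04160949 0.078     ] 1.6371642799985546
[0.62473224 0.02166008 1.6874326 ] [[-0.6 -1.5]
 [-1.5  0.3]
 [-0.2  1.7]
 [ 1.3  0.7]
 [ 1.   1.2]
 [-0.3  1. ]]
board [ 0.46195205 -0.27696993  0.        ]
board [ 0.48237279 -0.18028508  0.        ]
board [ 0.38205364 -0.30974605  0.        ]
board [ 0.39822483 -0.25232155  0.        ]
```

```bash
cat >> h.py <<'E'
def rel(P,yaw_y=None,st=None):
    """shift in tool units to bring TCP to world P; turn units to bring tool y to world angle yaw_y (mod pi)"""
    st=st or robot.observe();Rm=q2R(st['orientation']);d=Rm.T@(np.array(P)-st['position'])/.05
    a=np.arctan2(Rm[1,1],Rm[0,1]);out=[d.round(3).tolist()]
    if yaw_y is not None:
        e=(yaw_y-a+np.pi/2)%np.pi-np.pi/2
        out.append(round(-np.degrees(e)/6,3))  # tool x down: + turn = -yaw
    print('toolx',Rm[:,0].round(3),'tool y yaw',round(a,3),'->',out)
    return out
E
python3 - <<'E'
from h import *
rel([.40,-.30,.30],np.radians(78))
S=Cam('side')
for u,v in [(263,177),(281,204),(281,228),(362,237)]: print(S.at_z(u,v,0),S.at_z(u,v,.15))
E
```

```text
toolx [-0.     0.001 -1.   ] tool y yaw -1.297 -> [[-1.556, -4.557, -6.079], np.float64(4.615)]
[ 0.2668469  -0.22000987  0.        ] [ 0.44426111 -0.12085887  0.15      ]
[ 0.3755422  -0.09554041  0.        ] [ 0.53726262 -0.01436071  0.15      ]
[ 0.4822896  -0.04357961  0.        ] [0.62859749 0.03009781 0.15      ]
[0.41341658 0.20130151 0.        ] [0.56966858 0.2396222  0.15      ]
```

Run:
```python
from h import *
rel([.45,-.26,.29],np.radians(78))
```

```text
toolx [-0.     0.001 -1.   ] tool y yaw -1.297 -> [[-1.356, -5.056, -7.258], np.float64(4.615)]
```

>>> {"api": "step_arm", "payload": {
  "rows": "-0.7 -0.6 -0.9 0.6 1; -1.36 -1.2 -1.6 1.2 1; -1.36 -1.7 -2.4 1.8 1; -1.36 -2.2 -3.2 2.4 1; -1.36 -2.8 -4 3 1; -1.36 -3.3 -4.8 3.6 1; -1.36 -3.9 -5.6 4.2 1; -1.36 -4.4 -6.4 4.6 1"
}}

```text
time: 0.95
position: [0.4139, -0.3065, 0.2907]
orientation: [-0.074, 0.703, -0.074, -0.703]
wrist_force: [0.9, -1.2, 1.0]
gripper_width: 0.0871
```

Run:
```python
from h import *
s=robot.observe();print(s['time'],s['position'],s['joint_positions'])
rel([.45,-.26,.29],np.radians(78))
cv2.imwrite("pics/w1.png",robot.get_image('wrist')[:,:,::-1])
```

```text
0.95 [ 0.41394013 -0.3064635   0.29065882] [ 0.84471055  0.07691061 -0.3129859   1.62528839  0.02423746  1.44291982
 -1.25181489]
toolx [ 0. -0. -1.] tool y yaw -1.781 -> [[0.013, -1.059, -0.511], np.float64(-0.01)]
```

View pics/w1.png

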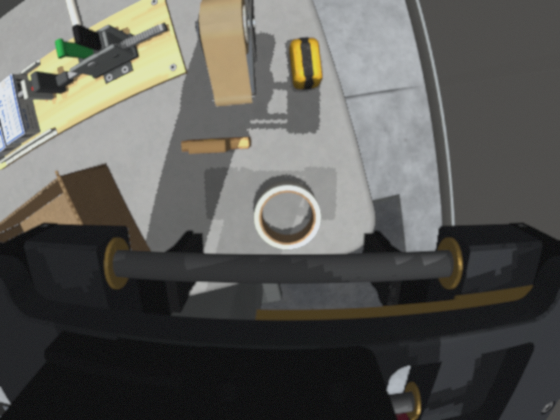

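Run:
```python
import cv2
a=cv2.imread("pics/w1.png")
cv2.imwrite("pics/w1z.png",cv2.resize(a[120:170,165:265],None,fx=8,fy=8,interpolation=cv2.INTER_CUBIC))
cv2.imwrite("pics/w1y.png",cv2.resize(a[0:170,0:200],None,fx=4,fy=3.5,interpolation=cv2.INTER_CUBIC))
```

```text
(no output)
```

View pics/w1z.png

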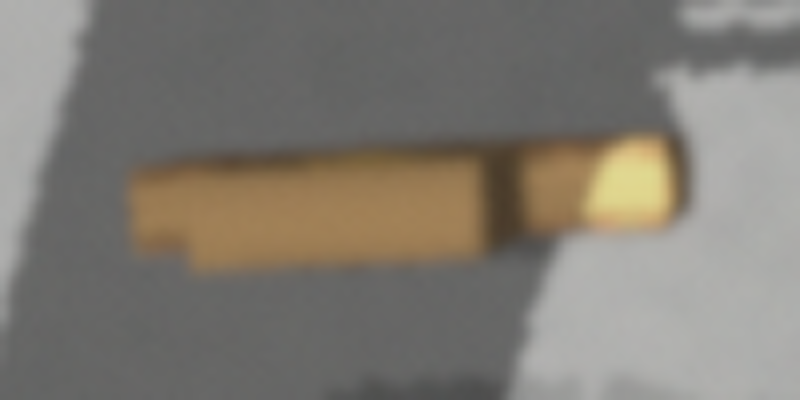

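View pics/w1y.png

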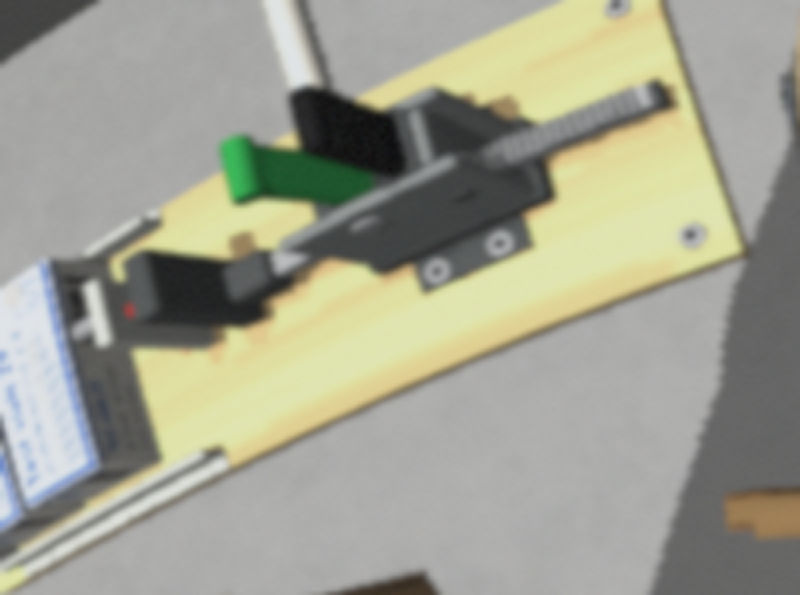

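Run:
```python
from h import *
W=Cam('wrist');z=lambda x,y:(165+x/8,120+y/8)
obs=[(W,*z(193,270),(-.007,.022,.082)),(W,*z(487,248),(-.007,-.022,.082)),(W,*z(487,155),(.007,-.022,.082)),
(W,*z(668,228),(-.007,-.045,.04)),(W,*z(678,138),(.007,-.045,.04)),(W,*z(133,250),(-.007,.045,.04)),(W,*z(131,172),(.007,.045,.04))]
p,r=fit([.465,-.23,-.2],obs);print(p,np.degrees(p[2]),r.round(1))
S=Cam('side');z=lambda x,y:(180+x/4.4,160+y/4.2857)
print(S.proj(pose2(p,[[.007,.045,0],[.007,-.045,0.04],[.007,.022,.082],[.007,-.022,.082]])),z(278,243),z(180,155),z(252,150),z(197,122))
# press: w1y
y=lambda a,b:(a/4,b/3.5)
obs=[(W,*y(655,95)[:0],0,0,0)] if 0 else []
obs=[(W,*y(238,150),(-.106,0,.128)),(W,*y(100,312),(0,0,.086)),(W,*y(345,118),(-.139,0,.139)),(W,*y(75,328),(.016,0,.078))]
p,r=fit([.625,.022,1.687],obs);print(p,np.degrees(p[2]),r.round(1))
for q in [(745,252),(222,462)]: print(W.at_z(*y(*q),.012))
```

```text
[ 0.47972767 -0.22154268 -0.17565648] -10.064375028886566 [[ 0.3 -0.2]
 [ 0.   0.7]
 [-0.5  0.2]
 [ 1.  -0.3]
 [-0.7 -0. ]
 [ 0.2  0.3]
 [-0.2 -0.6]]
[[241.84098372 218.38825499]
 [219.64333419 198.69335499]
 [234.39382136 196.01713639]
 [223.7877714  191.04446096]] (243.1818181818182, 216.70018900063) (220.9090909090909, 196.16678722262407) (237.27272727272725, 195.00011666705555) (224.77272727272725, 188.46676155587184)
[0.63365637 0.02931291 1.67458837] 95.94684616787231 [[  0.2   5.2]
 [  0.3  -0.6]
 [-11.   -0.6]
 [  3.4  -0.1]]
[ 0.58805153 -0.19725576  0.012     ]
[0.56815874 0.04489591 0.012     ]
```

Run:
```python
from h import *
W=Cam('wrist');S=Cam('side');C=Cam('scene')
def tri(*o):
    A=np.zeros((3,3));b=np.zeros(3)
    for c,u,v in o:
        d=c.ray(u,v);M=np.eye(3)-np.outer(d,d);A+=M;b+=M@c.t
    x=np.linalg.solve(A,b);return x.round(3),[ (c.proj(x)[0]-[u,v]).round(1) for c,u,v in o]
print(tri((W,107,165),(S,281,196)));print(tri((W,58,173),(S,281,196)))
print(tri((W,107,165),(C,305,193)));print(tri((C,303,164),(S,263,177)));print(tri((C,308,188),(S,281,196)))
```

```text
(array([ 0.473, -0.071,  0.096]), [array([-10.6,  17.3]), array([-7.2,  4.3])])
(array([ 0.494, -0.04 ,  0.136]), [array([-2. ,  3.7]), array([-1.4,  1. ])])
(array([ 0.483, -0.089,  0.093]), [array([-0.2,  5.9]), array([-2.3,  0.2])])
(array([ 0.486, -0.097,  0.189]), [array([-0.5,  0.8]), array([ 0., -1.])])
(array([ 0.486, -0.039,  0.138]), [array([-0.5,  0.9]), array([-0. , -1.1])])
```

Run:
```python
from h import *
rel([.48,-.2215,.15],np.radians(80))
```

```text
toolx [ 0.003  0.002 -1.   ] tool y yaw -1.773 -> [[2.822, -1.744, -0.859], np.float64(-0.269)]
```

>>> {"api": "step_arm", "payload": {
  "rows": "0.5 -0.5 -0.3 -0.1 1; 1.2 -1.1 -0.5 -0.2 1; 1.9 -1.5 -0.7 -0.27 1; 2.5 -1.74 -0.86 -0.27 1; 2.82 -1.74 -0.86 -0.27 1; 2.82 -1.74 -0.86 -0.27 1"
}}

```text
time: 1.6
position: [0.4718, -0.2313, 0.147]
orientation: [0.064, -0.703, 0.062, 0.706]
wrist_force: [0.6, -0.1, -0.1]
gripper_width: 0.0868
```

Run:
```python
from h import *
s=robot.observe();print(s['time'],s['position'],s['joint_vel'].round(3) if hasattr(s['joint_vel'],'round') else s['joint_vel'])
im=robot.get_image('wrist')[:,:,::-1];cv2.imwrite("pics/w2.png",im)
```

```text
1.6 [ 0.47178101 -0.23130579  0.14699736] [ 0.014 -0.036  0.008 -0.053 -0.008  0.041  0.008]
```

View pics/w2.png

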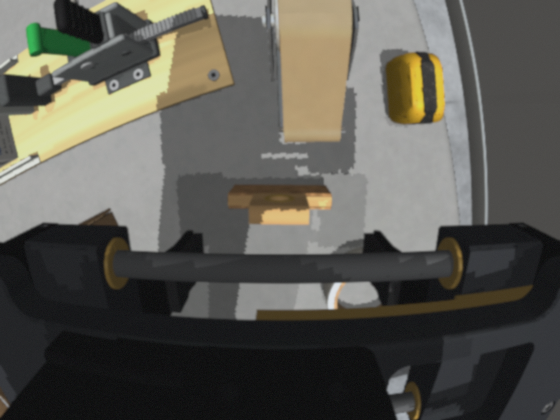

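Run:
```python
import cv2
a=cv2.imread("pics/w2.png")
cv2.imwrite("pics/w2z.png",cv2.resize(a[175:235,220:340],None,fx=6.5,fy=6.5,interpolation=cv2.INTER_CUBIC))
```

```text
(no output)
```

View pics/w2z.png

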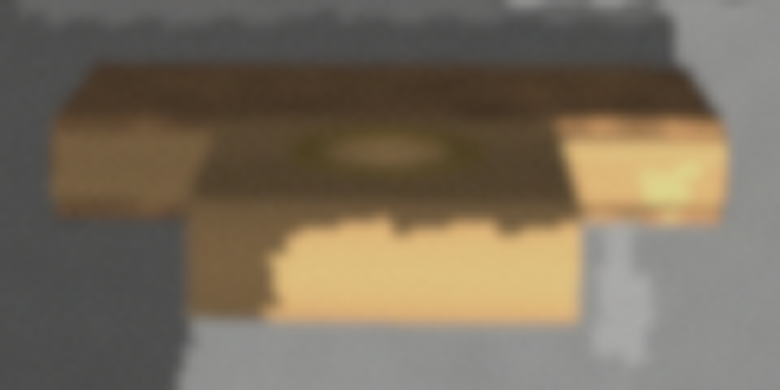

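Run:
```python
from h import *
s=robot.observe();print(s['position'],s['orientation'])
s['position']=[0.47178101,-0.23130579,0.14699736]
W=Cam('wrist',s);z=lambda x,y:(220+x/6.5,175+y/6.5)
obs=[(W,*z(188,318),(-.007,.022,.082)),(W,*z(581,323),(-.007,-.022,.082)),(W,*z(192,203),(.007,.022,.082)),(W,*z(578,213),(.007,-.022,.082)),
(W,*z(722,222),(-.007,-.045,.04)),(W,*z(722,133),(.007,-.045,.04)),(W,*z(57,213),(-.007,.045,.04)),(W,*z(55,125),(.007,.045,.04)),(W,*z(95,65),(.007,.045,0)),(W,*z(685,70),(.007,-.045,0))]
p,r=fit([.48,-.2215,-.2],obs);print(p,np.degrees(p[2]),r.round(1))
rel([p[0],p[1],.054],p[2]+np.pi/2)
```

```text
[ 0.47253621 -0.23206891  0.1488227 ] [ 0.06360688 -0.7035637   0.06307399  0.7049638 ]
[ 0.47345859 -0.22970507 -0.19093281] -10.93964440592268 [[ 0.2  0.6]
 [-0.4  0.6]
 [-0.7 -0.1]
 [ 0.8 -0.9]
 [ 0.7  1.3]
 [ 1.5 -0.8]
 [-1.1  1.4]
 [-1.3 -0.9]
 [-0.6 -0.5]
 [ 1.1 -0.1]]
toolx [-0.002  0.001 -1.   ] tool y yaw -1.75 -> [[1.896, -0.049, -0.014], np.float64(0.11)]
```

>>> {"api": "step_arm", "payload": {
  "rows": "0.6 -0.05 -0.02 0.11 1; 1.2 -0.05 -0.02 0.11 1; 1.9 -0.05 -0.02 0.11 1; 1.9 -0.05 -0.02 0.11 1; 1.9 -0.05 -0.02 0.11 0.3; 1.9 -0.05 -0.02 0.11 -0.2; 1.9 -0.05 -0.02 0.11 -0.2; 1.9 -0.05 -0.02 0.11 -0.2",
  "force": 20
}}

```text
time: 2.45
position: [0.4754, -0.2303, 0.0559]
orientation: [-0.067, 0.705, -0.068, -0.703]
wrist_force: [-0.1, -0.2, -0.0]
gripper_width: 0.063
```

Run:
```python
from h import *
s=robot.observe();print(s['time'],s['position'],s['gripper_width'],s['wrist_force'])
im=robot.get_image('wrist')[:,:,::-1];cv2.imwrite("pics/w3.png",im)
cv2.imwrite("pics/s3.png",cv2.resize(robot.get_image('side')[160:300,180:360,::-1],None,fx=4.4,fy=4.2857,interpolation=cv2.INTER_CUBIC))
```

```text
2.45 [ 0.47539854 -0.23026281  0.05591195] 0.06296326276932351 [-0.10244982 -0.18553767 -0.00172894]
```

View pics/w3.png

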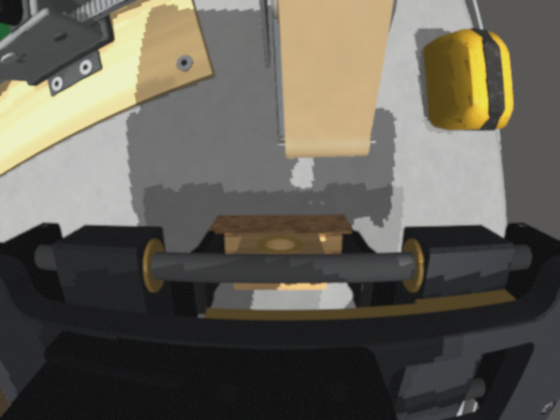

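View pics/s3.png

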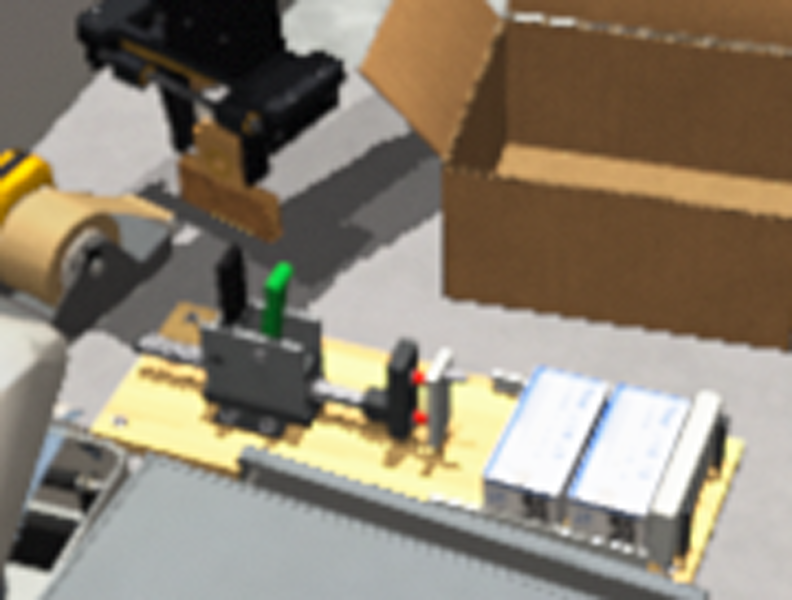

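>>> {"api": "step_arm", "payload": {
  "rows": "0 0 0 0 -0.2; 0 0 0 0 -0.2; 0 0 0 0 -0.2; 0 0 0 0 -0.2; 0 0 0 0 -0.2",
  "force": 20
}}

```text
time: 3.05
position: [0.4748, -0.2299, 0.0548]
orientation: [-0.067, 0.704, -0.068, -0.704]
wrist_force: [-0.9, 0.6, 5.0]
gripper_width: 0.0439
```

Run:
```python
from h import *
s=robot.observe();print(s['time'],s['position'],s['gripper_width'],s['wrist_force'])
rel(s['position'],np.radians(79))
im=robot.get_image('wrist')[:,:,::-1];cv2.imwrite("pics/w4.png",im);cv2.imwrite("pics/w4z.png",cv2.resize(im[200:310,190:370],None,fx=4.4,fy=4.4,interpolation=cv2.INTER_CUBIC))
```

```text
3.05 [ 0.47484327 -0.22985809  0.05475359] 0.04394622163228109 [-0.86363517  0.60279445  4.96919603]
toolx [ 0. -0. -1.] tool y yaw -1.762 -> [[0.0, 0.0, 0.0], np.float64(0.008)]
```

View pics/w4z.png

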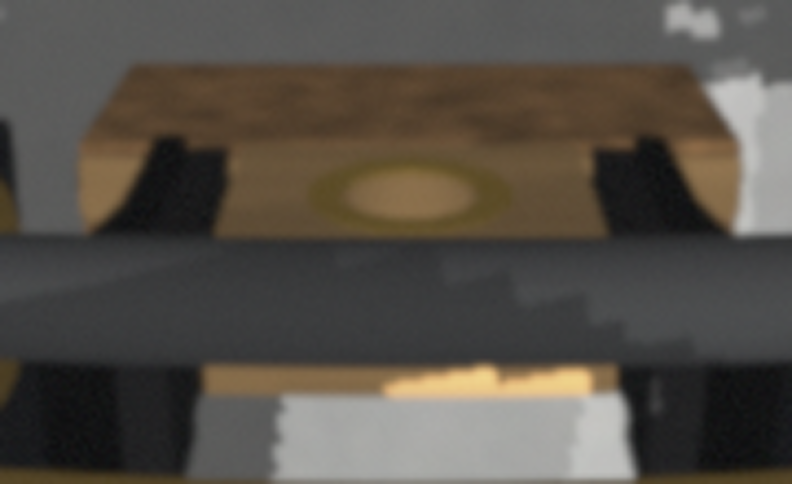

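Run:
```python
from h import *
s=robot.observe()
W=Cam('wrist',s);z=lambda x,y:(190+x/4.4,200+y/4.4)
obs=[(W,*z(80,145),(.007,.045,.04)),(W,*z(742,150),(.007,-.045,.04)),(W,*z(134,65),(.007,.045,0)),(W,*z(690,65),(.007,-.045,0)),(W,*z(203,395),(-.007,.022,.082)),(W,*z(620,397),(-.007,-.022,.082)),(W,*z(410,193),(.007,0,.058))]
p,r=fit([.475,-.23,-.2],obs);print(p,np.degrees(p[2]),r.round(1))
Rm=q2R(s['orientation']);print(Rm.T@(np.array([p[0],p[1],.058])-s['position']),s['position'])
```

```text
[ 0.47315237 -0.23066261 -0.19481065] -11.161827882511718 [[-1.6 -0.2]
 [ 1.5 -0.7]
 [-1.2 -0.7]
 [ 0.5 -0.1]
 [ 0.8  0.4]
 [-1.   0.2]
 [ 0.3  1.1]]
[-0.00322883  0.00111813  0.00151978] [ 0.47485805 -0.22985418  0.05477163]
```

>>> {"api": "step_arm", "payload": {
  "rows": "-0.8 0 0 0 -0.2; -1.7 0 0 0 -0.2; -2.6 0 0 -0.5 -0.2; -3.4 0 0 -1.9 -0.2; -4.1 0 0 -3.3 -0.2; -4.1 0 0 -4.7 -0.2; -4.1 0 0 -6.1 -0.2; -4.1 0 0 -7.5 -0.2"
}}

```text
time: 3.9
position: [0.4745, -0.2298, 0.2593]
orientation: [-0.209, -0.675, -0.209, 0.676]
wrist_force: [0.2, -0.3, -0.9]
gripper_width: 0.044
```

>>> {"api": "step_arm", "payload": {
  "rows": "0 0 0 -1.4 -0.2; 0 0 0 -2.8 -0.2; 0 0 0 -4.2 -0.2; 0 0 0 -5.6 -0.2; 0 0 0 -7 -0.2; 0 0 0 -8.4 -0.2; 0 0 0 -9.8 -0.2; 0 0 0 -10.5 -0.2"
}}

```text
time: 4.7
position: [0.4744, -0.2298, 0.259]
orientation: [0.531, 0.467, 0.531, -0.467]
wrist_force: [-0.6, -0.5, -0.3]
gripper_width: 0.0436
```

>>> {"api": "step_arm", "payload": {
  "rows": "0 0 0 0 -0.2; 0 0 0 0 -0.2"
}}

```text
time: 4.9
position: [0.4745, -0.2298, 0.2593]
orientation: [0.529, 0.469, 0.529, -0.469]
wrist_force: [-0.3, 0.9, -0.7]
gripper_width: 0.0436
```

Run:
```python
from h import *
s=robot.observe();print(s['time'],s['joint_positions'],s['gripper_width'],s['wrist_force'])
rel([.62,.10,.24],1.687-np.pi/2)
im=robot.get_image('wrist')[:,:,::-1];cv2.imwrite("pics/w5.png",im)
```

```text
4.9 [ 0.84477199  0.13495968 -0.52440887  1.63893774  0.06855769  1.38649053
  0.4321486 ] 0.043616099566138995 [-0.30591365  0.90825149 -0.7387112 ]
toolx [-0.  0. -1.] tool y yaw 0.12 -> [[0.385, 3.681, -6.199], np.float64(0.041)]
```

View pics/w5.png

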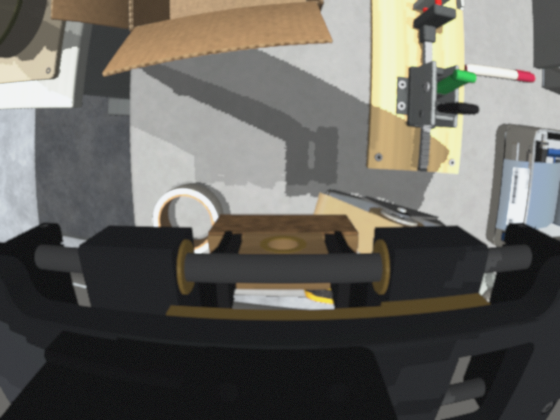

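>>> {"api": "step_arm", "payload": {
  "rows": "0.0 0.5 -0.8 0 -0.2; 0.0 1 -1.6 0 -0.2; 0.0 1.5 -2.5 0 -0.2; 0 2 -3.3 0 -0.2; 0.1 2.5 -4.1 0 -0.2; 0.2 3 -5 0 -0.2; 0.3 3.5 -5.8 0 -0.2; 0.38 3.68 -6.2 0 -0.2"
}}

```text
time: 5.75
position: [0.6195, 0.1056, 0.2397]
orientation: [0.53, 0.468, 0.531, -0.467]
wrist_force: [-0.3, -0.7, -1.1]
gripper_width: 0.0442
```

>>> {"api": "step_arm", "payload": {
  "rows": "0 0 0 0 -0.2; 0 0 0 0 -0.2"
}}

```text
time: 5.95
position: [0.6192, 0.1004, 0.2401]
orientation: [0.53, 0.468, 0.53, -0.469]
wrist_force: [0.4, -0.8, -0.5]
gripper_width: 0.0439
```

Run:
```python
from h import *
s=robot.observe();print(s['time'],s['position'],s['joint_positions'],s['gripper_width'],s['wrist_force'])
im=robot.get_image('wrist')[:,:,::-1];cv2.imwrite("pics/w6.png",im)
cv2.imwrite("pics/w6z.png",cv2.resize(im[0:240,160:400],None,fx=3.3,fy=2.5,interpolation=cv2.INTER_CUBIC))
```

```text
5.95 [0.61916161 0.10038235 0.24013369] [ 0.29427489  0.41588676 -0.71285717  1.3977395   0.27029083  1.42753869
 -0.29201072] 0.04387036149515113 [ 0.42038515 -0.76560807 -0.45830232]
```

View pics/w6.png

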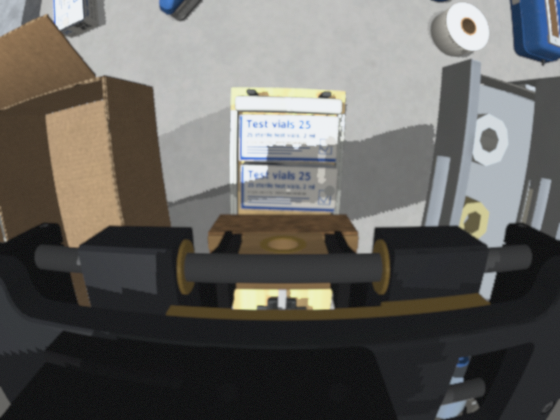

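>>> {"api": "step_arm", "payload": {
  "rows": "0 0 0.8 0 -0.2; 0 0 1.6 0 -0.2; 0 0 2.4 0 -0.2; 0 0 3.2 0 -0.2; 0 0 3.6 0 -0.2; 0 0 3.6 0 -0.2; 0 0 3.6 0 -0.2"
}}

```text
time: 6.7
position: [0.6409, -0.0797, 0.2408]
orientation: [0.529, 0.469, 0.529, -0.469]
wrist_force: [-0.8, 0.5, -0.3]
gripper_width: 0.0438
```

Run:
```python
from h import *
s=robot.observe();print(s['time'],s['position'],s['gripper_width'],s['wrist_force'])
im=robot.get_image('wrist')[:,:,::-1];cv2.imwrite("pics/w7.png",im)
cv2.imwrite("pics/w7z.png",cv2.resize(im[40:220,200:380],None,fx=3.333,fy=3.333,interpolation=cv2.INTER_CUBIC))
```

```text
6.7 [ 0.64093426 -0.07966237  0.24082155] 0.043827227678508586 [-0.81551433  0.48251179 -0.31928956]
```

View pics/w7.png

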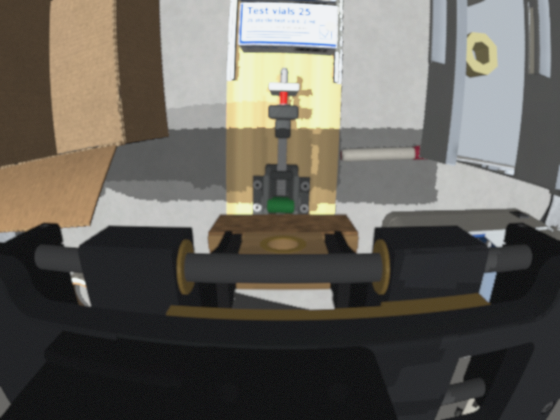

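View pics/w7z.png

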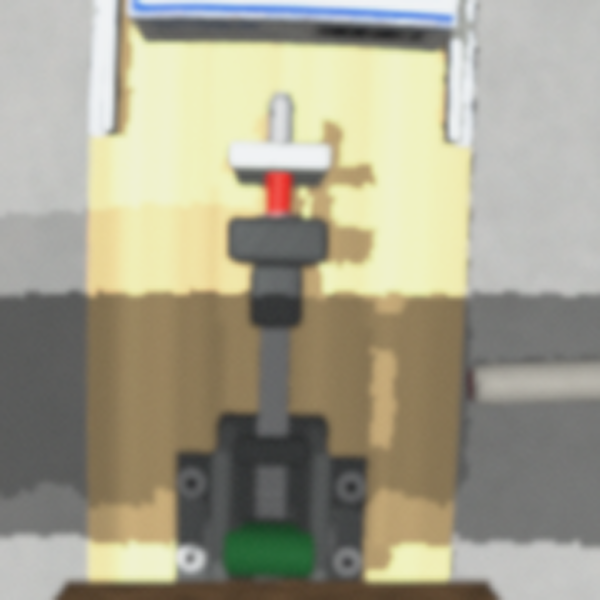

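Run:
```python
from h import *
s=robot.observe();W=Cam('wrist',s);print(s['position'])
z=lambda x,y:(200+x/3.3333,40+y/3.3333)
l=[W.at_z(*z(88,y),.012) for y in (150,300,450,575)]
r=[W.at_z(*z(x,y),.012) for x,y in ((474,150),(467,300),(458,450),(453,575))]
for nm,e in (('L',l),('R',r)):
    e=np.array(e);d=e[-1]-e[0];print(nm,e[:,:2].round(4).tolist(),'yaw',np.arctan2(-d[1],-d[0]))
obs=[(W,*z(281,95),(.016,0,.078)),(W,*z(232,145),(0,.015,.086)),(W,*z(331,146),(0,-.015,.086)),(W,*z(269,550),(-.106,0,.127))]
p,rr=fit([.63,.02,1.68],obs);print(p,rr.round(1))
p2,rr=fit([.63,.02,1.68],obs[:3]);print(p2,rr.round(1))
S=Cam('side');C=Cam('scene')
zz=lambda x,y:(180+x/4.4,160+y/4.2857);kk=lambda x,y:(200+x/4.2857,150+y/4.2857)
print(S.proj(pose2(p,[[.016,0,.078],[-.139,0,.139]])),zz(463,377),zz(236,250))
```

```text
[ 0.64101523 -0.07820218  0.24091831]
L [[0.5613, 0.0261], [0.5676, -0.0284], [0.573, -0.0833], [0.577, -0.1309]] yaw 1.6705782962843518
R [[0.6987, 0.0433], [0.7034, -0.0115], [0.7082, -0.0665], [0.714, -0.114]] yaw 1.6676140716130916
[0.63051453 0.02552389 1.66565463] [[ 0.2  0.7]
 [-1.1  0. ]
 [ 0.4  0.6]
 [ 0.1 -3.9]]
[0.63070201 0.02597291 1.68889435] [[ 0.1  0.2]
 [-0.9 -0.1]
 [ 0.7 -0.2]]
[[284.97113452 248.25416778]
 [232.68527631 219.58661529]] (285.22727272727275, 247.9669598898663) (233.63636363636363, 218.33352777842592)
```

```bash
cat >> h.py <<'E'
PR=np.array([.6307,.0258,1.669])
EYE=np.array([-.0032,.0005,.0015])
def to_press(P): 
    d=np.atleast_2d(P)-np.array([PR[0],PR[1],0]);c,s=np.cos(PR[2]),np.sin(PR[2])
    return np.c_[c*d[:,0]+s*d[:,1],-s*d[:,0]+c*d[:,1],d[:,2]]
def eye_now(st=None):
    st=st or robot.observe(); return to_press(st['position']+q2R(st['orientation'])@EYE)[0]
E
python3 - <<'E'
from h import *
s=robot.observe();W=Cam('wrist',s);z=lambda x,y:(200+x/3.3333,40+y/3.3333)
for q in [(132,10),(450,22)]: print(to_press(W.at_z(*z(*q),.055)))
for q in [(145,35),(440,47)]: print(to_press(W.at_z(*z(*q),.012)))
print('eye',eye_now())
Rm=q2R(s['orientation'])
for x in (.033,.0085):
  tgt=pose2(PR,[[x,0,.078]])[0]-Rm@EYE
  # approx, use final yaw
  c,sn=np.cos(PR[2]-np.pi/2),np.sin(PR[2]-np.pi/2); R2=np.array([[0,c,sn],[0,sn,-c],[-1,0,0]])
  tgt=pose2(PR,[[x,0,.078]])[0]-R2@EYE; print(x,tgt); rel(tgt,PR[2]-np.pi/2)
E
```

```text
[[0.04866575 0.04869582 0.055     ]]
[[ 0.04759789 -0.05307758  0.055     ]]
[[0.04983833 0.04958067 0.012     ]]
[[ 0.04845595 -0.05622618  0.012     ]]
eye [-0.10600011 -0.00060307  0.2441185 ]
0.033 [0.62681983 0.06008475 0.0748    ]
toolx [ 0.  0. -1.] tool y yaw 0.122 -> [[3.322, 0.054, -2.78], np.float64(0.229)]
0.0085 [0.62922195 0.0357028  0.0748    ]
toolx [ 0.  0. -1.] tool y yaw 0.122 -> [[3.322, 0.042, -2.29], np.float64(0.229)]
```

>>> {"api": "step_arm", "payload": {
  "rows": "0 0.02 -0.8 0.1 -0.2; 0 0.03 -1.6 0.23 -0.2; 0 0.05 -2.3 0.23 -0.2; 0.3 0.05 -2.76 0.23 -0.2; 1.0 0.05 -2.76 0.23 -0.2; 1.6 0.05 -2.76 0.23 -0.2; 1.9 0.05 -2.76 0.23 -0.2; 1.9 0.05 -2.76 0.23 -0.2"
}}

```text
time: 7.55
position: [0.6256, 0.0594, 0.1439]
orientation: [0.524, 0.474, 0.525, -0.475]
wrist_force: [-0.4, -1.0, -1.0]
gripper_width: 0.0436
```

>>> {"api": "step_arm", "payload": {
  "rows": "0 0 0 0 -0.2; 0 0 0 0 -0.2; 0 0 0 0 -0.2"
}}

```text
time: 7.85
position: [0.6276, 0.0592, 0.1471]
orientation: [0.525, 0.475, 0.524, -0.474]
wrist_force: [0.7, 0.2, -1.5]
gripper_width: 0.0439
```

```bash
cat >> h.py <<'E'
def snap(tag,which=('side','scene','wrist'),box=dict(side=(160,300,180,360),scene=(150,290,200,340),wrist=(0,420,0,560))):
    for n in which:
        a,b,c,d=box[n];im=robot.get_image(n)[a:b,c:d,::-1];f=min(790/(d-c),590/(b-a))
        cv2.imwrite(f"pics/{tag}_{n}.png",cv2.resize(im,None,fx=f,fy=f,interpolation=cv2.INTER_CUBIC))
E
python3 - <<'E'
from h import *
s=robot.observe();print(s['time'],s['position'],s['gripper_width'],s['wrist_force'],'eye',eye_now(s))
rel([.6268,.0601,.0748],PR[2]-np.pi/2)
snap('a8')
E
```

```text
7.85 [0.62763854 0.05919813 0.14705463] 0.043945577915369474 [ 0.73045073  0.20695599 -1.48072934] eye [ 0.03203802 -0.0007215   0.15025592]
toolx [ 0.002  0.    -1.   ] tool y yaw 0.099 -> [[1.445, -0.018, -0.02], np.float64(0.005)]
```

View pics/a8_side.png

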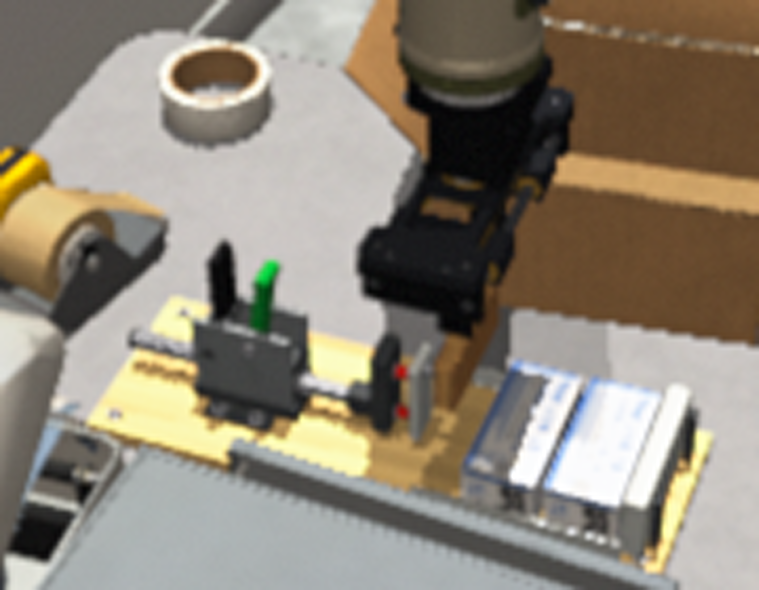

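View pics/a8_scene.png

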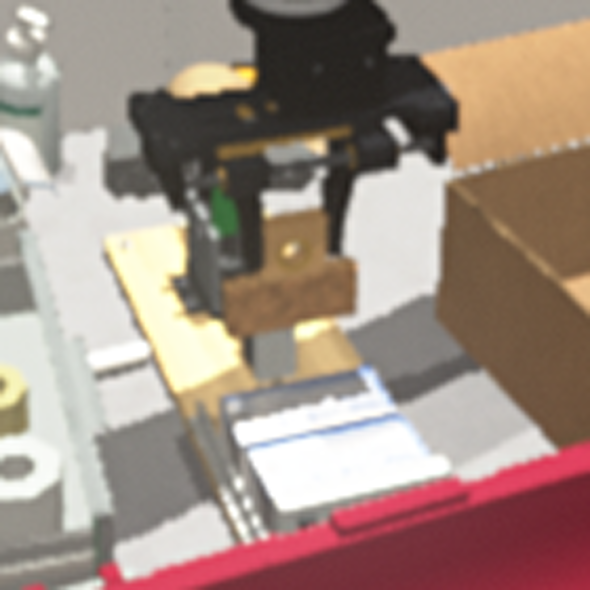

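View pics/a8_wrist.png

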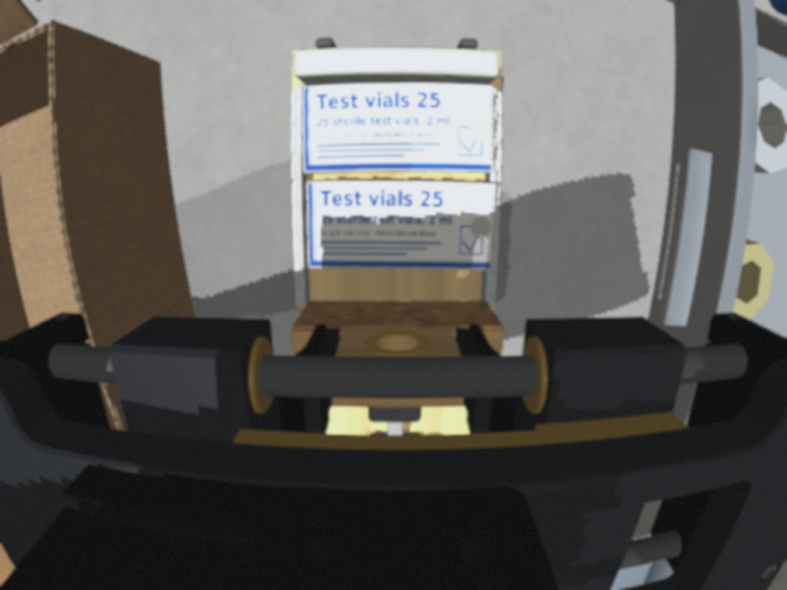

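Run:
```python
from h import *
s=robot.observe();s['position']=[0.641,-.0785,.2409];
a=.122;c,sn=np.cos(a),np.sin(a);R2=np.array([[0,c,sn],[0,sn,-c],[-1,0,0]])
q=R.from_matrix(R2).as_quat();s['orientation']=[q[3],q[0],q[1],q[2]]
W=Cam('wrist',s);S=Cam('side');C=Cam('scene')
def tri(*o):
    A=np.zeros((3,3));b=np.zeros(3)
    for c,u,v in o:
        d=c.ray(u,v);M=np.eye(3)-np.outer(d,d);A+=M;b+=M@c.t
    x=np.linalg.solve(A,b);return x.round(3),[ (c.proj(x)[0]-[u,v]).round(1) for c,u,v in o]
print(tri((W,423,152),(S,234.5,265)))
for z in (0,.05,.1,.15): print(W.at_z(423,152,z),W.at_z(447,62,z),S.at_z(234.5,265,z))
```

```text
(array([ 0.772, -0.026,  0.115]), [array([2.1, 8. ]), array([3. , 0.5])])
[ 8.21392286e-01 -2.15903459e-02 -5.55111512e-17] [0.84010386 0.10648594 0.        ] [ 0.68341687 -0.09659805  0.        ]
[ 0.79811926 -0.02056705  0.05      ] [0.81450858 0.09161394 0.05      ] [ 0.72250637 -0.06948725  0.05      ]
[ 0.77484623 -0.01954375  0.1       ] [0.78891329 0.07674195 0.1       ] [ 0.76159586 -0.04237645  0.1       ]
[ 0.7515732  -0.01852045  0.15      ] [0.76331801 0.06186996 0.15      ] [ 0.80068535 -0.01526565  0.15      ]
```

>>> {"api": "step_arm", "payload": {
  "rows": "0.5 -0.01 0 0 -0.2; 1.0 -0.01 0 0 -0.2; 1.3 -0.01 0 0 -0.2; 1.45 -0.01 0 0 -0.2; 1.45 -0.01 0 0 -0.2; 1.45 -0.01 0 0 -0.2; 1.45 -0.01 0 0 -0.2"
}}

```text
time: 8.7
position: [0.6271, 0.0592, 0.0743]
orientation: [0.525, 0.475, 0.524, -0.474]
wrist_force: [-0.6, 0.4, -0.1]
gripper_width: 0.0438
```

Run:
```python
from h import *
s=robot.observe();print(s['time'],s['position'],s['gripper_width'],s['wrist_force'],'eye',eye_now(s))
B=dict(side=(215,295,260,350),scene=(180,260,230,310))
snap('a9',('side','scene'),B)
```

```text
8.7 [0.6271271  0.05922146 0.07426971] 0.043801740964898424 [-0.60764282  0.41676215 -0.1415083 ] eye [ 0.03211117 -0.00021637  0.07747066]
```

View pics/a9_side.png

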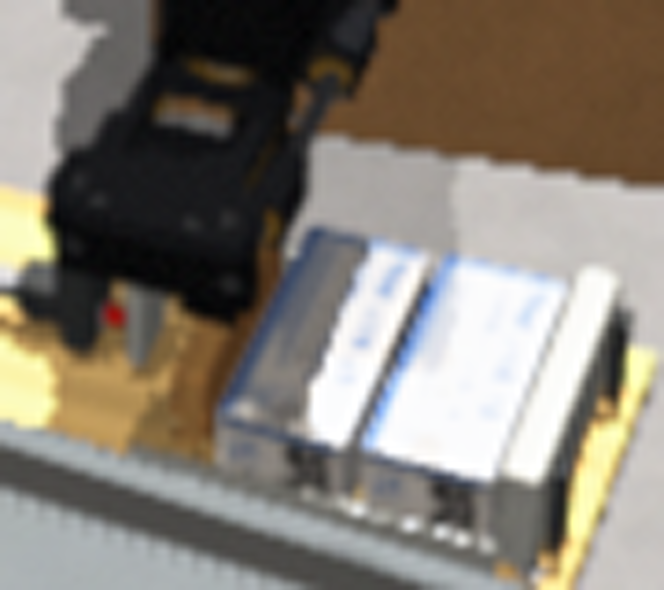

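View pics/a9_scene.png

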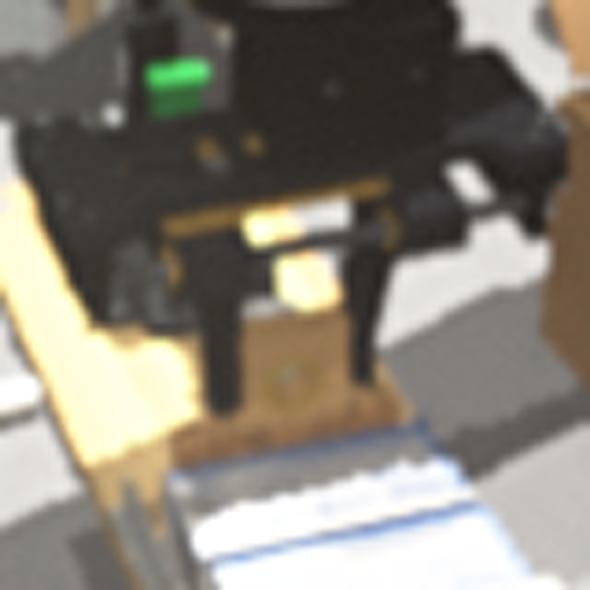

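>>> {"api": "step_arm", "payload": {
  "rows": "0 0 0.08 0 -0.2; 0 0 0.16 0 -0.2; 0 0 0.24 0 -0.2; 0 0 0.3 0 -0.2; 0 0 0.3 0 -0.2; 0 0 0.3 0 -0.2"
}}

```text
time: 9.4
position: [0.6278, 0.044, 0.073]
orientation: [0.524, 0.475, 0.524, -0.475]
wrist_force: [0.4, -0.8, -0.6]
gripper_width: 0.0439
```

Run:
```python
from h import *
s=robot.observe();print(s['time'],s['position'],s['gripper_width'],s['wrist_force'],'eye',eye_now(s))
snap('a10',('side','scene'),dict(side=(215,295,260,350),scene=(180,260,230,310)))
```

```text
9.4 [0.6278411  0.04401388 0.0729885 ] 0.0438536497830825 [ 0.39905222 -0.83495567 -0.59771785] eye [0.01690657 0.00055838 0.07618842]
```

View pics/a10_scene.png

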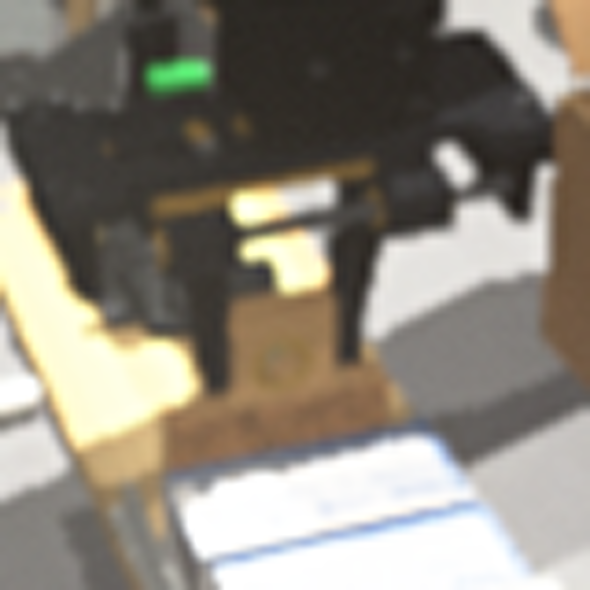

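>>> {"api": "step_arm", "payload": {
  "rows": "0 0 0.06 0 -0.2; 0 0 0.12 0 -0.2; 0 0 0.18 0 -0.2; 0 0 0.18 0 -0.2; 0 0 0.18 0 -0.2"
}}

```text
time: 10.0
position: [0.6287, 0.0358, 0.0731]
orientation: [0.524, 0.475, 0.524, -0.474]
wrist_force: [0.1, 3.7, -0.7]
gripper_width: 0.0439
```

Run:
```python
from h import *
s=robot.observe();print(s['time'],s['position'],s['gripper_width'],s['wrist_force'],'eye',eye_now(s))
snap('a11',('side','scene'),dict(side=(215,295,260,350),scene=(180,260,230,310)))
s=robot.observe();print(s['wrist_force'],eye_now(s))
```

```text
10.0 [0.62871019 0.03581438 0.07308341] 0.04387154632884165 [ 0.1147089   3.69034196 -0.70722731] eye [0.00865943 0.00049706 0.07628237]
[ 0.41862359  3.41148226 -1.52571672] [0.00854438 0.00051524 0.07624272]
```

View pics/a11_scene.png

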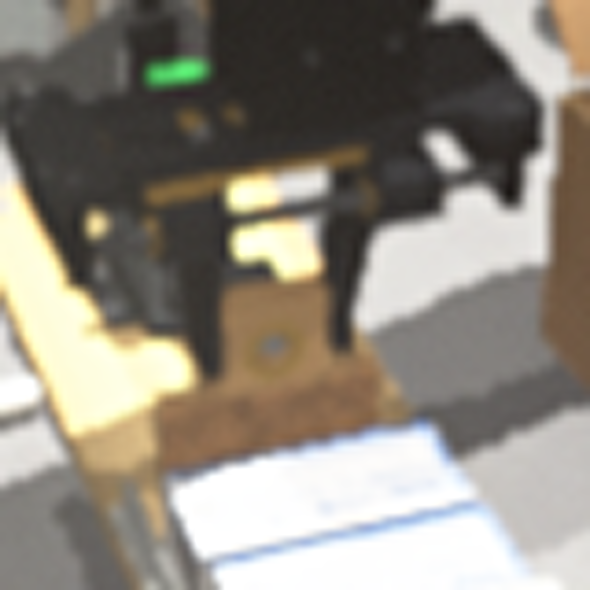

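View pics/a11_side.png

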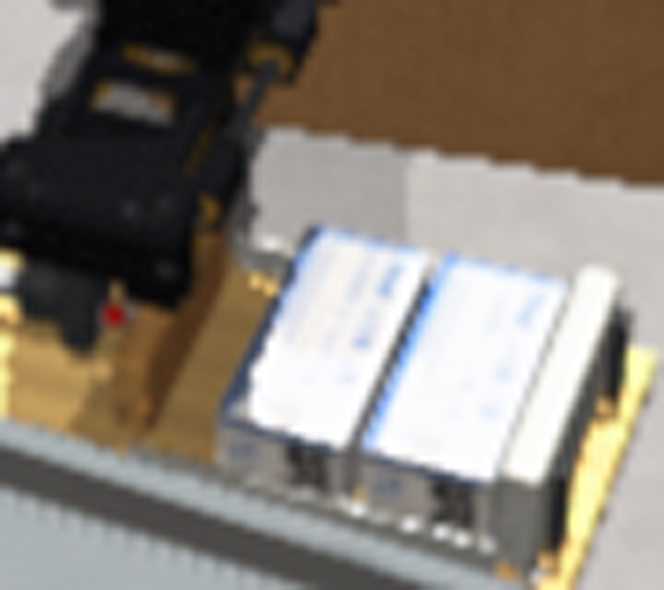

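>>> {"api": "step_arm", "payload": {
  "rows": "0.03 0 -0.03 0 -0.2; 0.055 0 -0.04 0 -0.2; 0.055 0 -0.04 0 -0.2; 0.055 0 -0.04 0 0.3; 0.055 0 -0.04 0 0.3; 0.055 0 -0.04 0 0.3; 0.055 0 -0.04 0 0.3; 0.055 0 -0.04 0 0.3"
}}

```text
time: 10.9
position: [0.6286, 0.037, 0.0703]
orientation: [0.524, 0.475, 0.524, -0.475]
wrist_force: [-0.6, 0.5, 0.2]
gripper_width: 0.0563
```

Run:
```python
from h import *
s=robot.observe();print(s['time'],s['position'],s['gripper_width'],s['wrist_force'],'eye',eye_now(s))
snap('a12',('side','scene'),dict(side=(215,295,260,350),scene=(180,260,230,310)))
```

```text
10.9 [0.62857182 0.0370304  0.07029069] 0.056310271788956506 [-0.63232366  0.54479376  0.19917307] eye [0.00988559 0.00051597 0.07349085]
```

View pics/a12_scene.png

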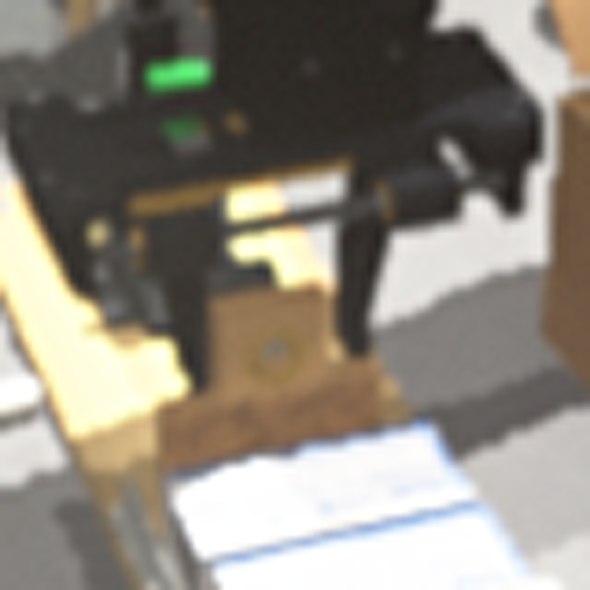

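View pics/a12_side.png

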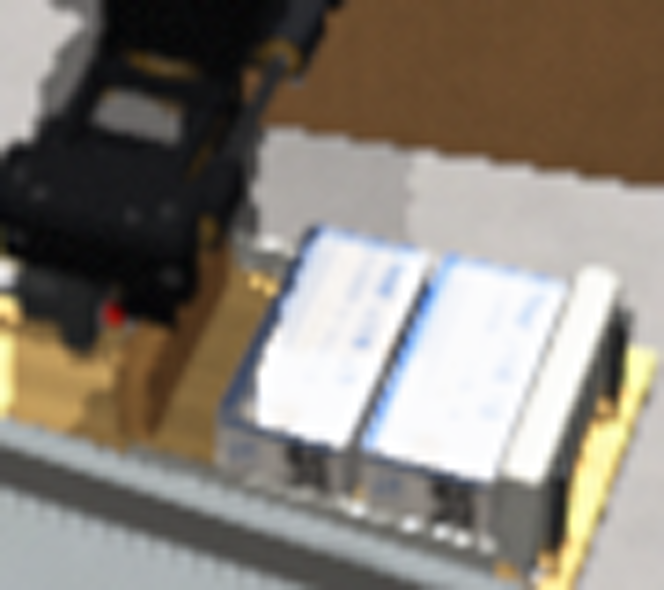

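>>> {"api": "step_arm", "payload": {
  "rows": "0 0 0 0 0.4; -0.2 0 0 0 0.4; -0.6 0 0 0 0.4; -1.2 0 0 0 0.4; -1.8 0 0 0 0.4; -2.4 0 0 0 0.4; -3 0 0 0 0.4; -3.2 0 0 0 0.4"
}}

```text
time: 11.8
position: [0.6297, 0.0377, 0.2346]
orientation: [0.525, 0.476, 0.523, -0.473]
wrist_force: [0.3, 0.2, -0.8]
gripper_width: 0.061
```

>>> {"api": "step_arm", "payload": {
  "rows": "0 0 0 0 0.4; 0 0 0 0 0.4"
}}

```text
time: 12.0
position: [0.6282, 0.037, 0.2293]
orientation: [0.524, 0.474, 0.524, -0.475]
wrist_force: [-0.4, 0.4, -0.4]
gripper_width: 0.061
```

Run:
```python
from h import *
s=robot.observe();print(s['time'],s['position'],s['gripper_width'],s['joint_positions'])
snap('a13',('side','scene'),dict(side=(200,300,220,350),scene=(170,270,220,320)))
# press x target: handle rear -0.144; centre at +0.013
P=pose2(PR,[[-.131,0,.107]])[0];print(P)
rel([*P[:2],.23],PR[2]);rel([*P[:2],.23],PR[2]+np.pi)
```

```text
12.0 [0.628158  0.0369835 0.2293085] 0.06099751808934418 [ 0.37877892  0.42061947 -0.68808005  1.40885571  0.2659614   1.40709259
 -0.2107089 ]
[ 0.64354401 -0.10456883  0.107     ]
toolx [-0.002 -0.    -1.   ] tool y yaw 0.099 -> [[-0.027, 0.032, 2.846], np.float64(-14.993)]
toolx [-0.002 -0.    -1.   ] tool y yaw 0.099 -> [[-0.027, 0.032, 2.846], np.float64(-14.993)]
```

View pics/a13_scene.png

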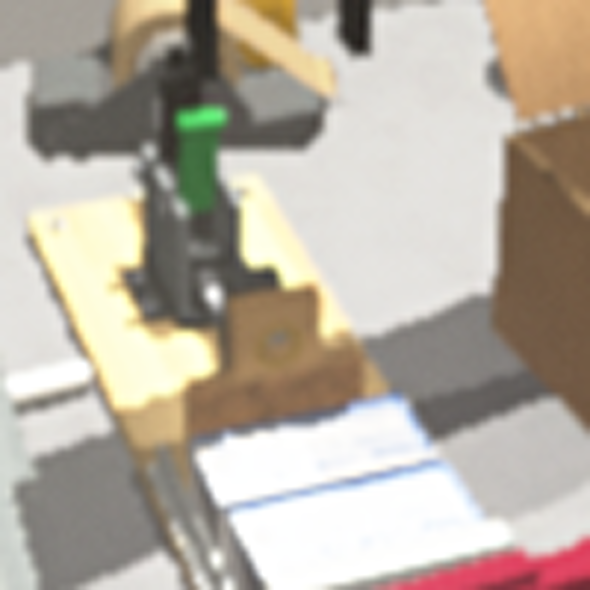

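View pics/a13_side.png

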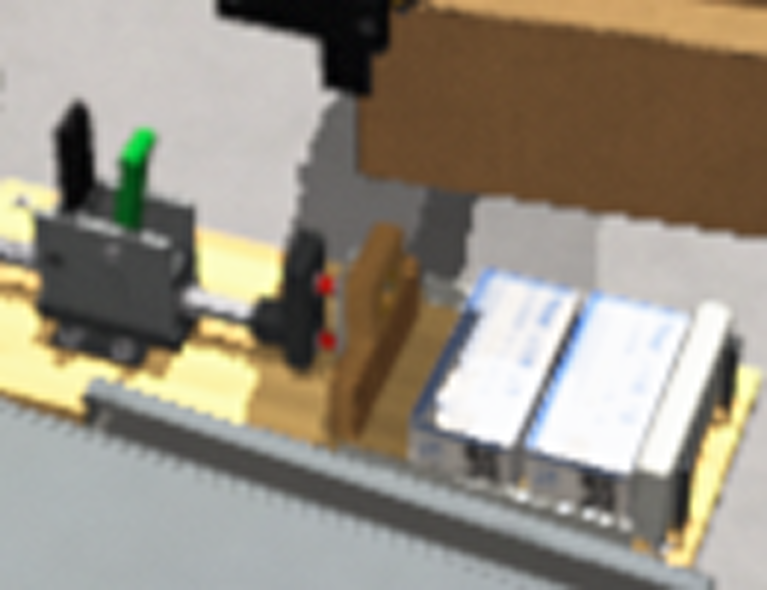

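>>> {"api": "step_arm", "payload": {
  "rows": "0 0 0.4 -1.3 1; 0 0 0.9 -2.6 1; 0 0 1.4 -3.9 1; 0 0 1.9 -5.2 1; 0 0 2.4 -6.5 1; 0 0.03 2.85 -7.8 1; 0 0.03 2.85 -9.1 1; 0 0.03 2.85 -10.4 1"
}}

```text
time: 12.9
position: [0.6436, -0.1057, 0.2287]
orientation: [0.694, 0.133, 0.695, -0.133]
wrist_force: [-0.0, 0.5, -0.4]
gripper_width: 0.0868
```

>>> {"api": "step_arm", "payload": {
  "rows": "0 0 0 -1.3 0.9; 0 0 0 -2.6 0.9; 0 0 0 -3.9 0.9; 0 0 0 -4.6 0.9; 0 0 0 -4.6 0.9; 0 0 0 -4.6 0.9"
}}

```text
time: 13.5
position: [0.6438, -0.1046, 0.2294]
orientation: [0.706, -0.034, 0.707, 0.034]
wrist_force: [0.1, 0.4, 0.1]
gripper_width: 0.083
```

Run:
```python
from h import *
s=robot.observe();print(s['time'],s['position'],s['gripper_width'],s['joint_positions'])
P=pose2(PR,[[-.131,0,.107]])[0]
rel([*P[:2],.107],PR[2]);snap('a14',('wrist',))
```

```text
13.5 [ 0.64384796 -0.10458206  0.22944096] 0.08301088727593246 [ 0.70495136  0.53963601 -0.90421548  1.33293983  0.41771209  1.46504269
  1.4963237 ]
toolx [-0.001  0.    -1.   ] tool y yaw 1.667 -> [[2.449, -0.0, -0.003], np.float64(-0.016)]
```

View pics/a14_wrist.png

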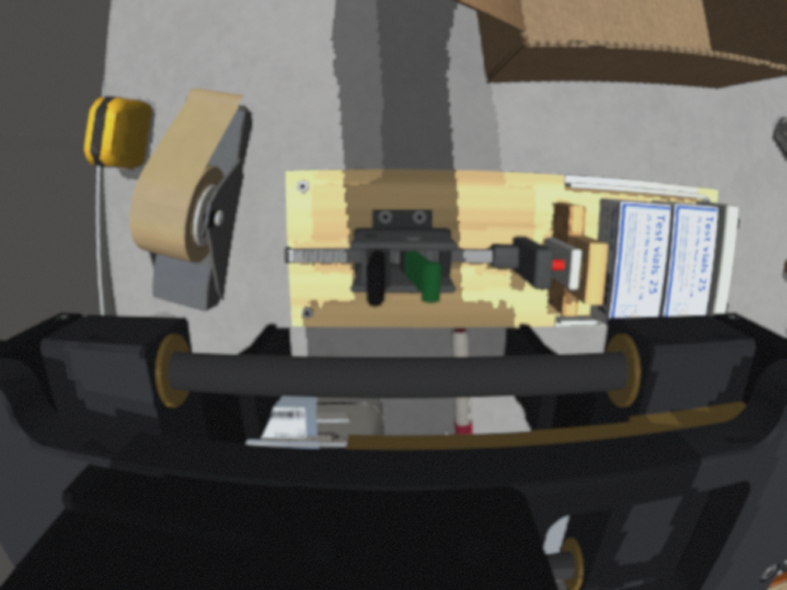

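Run:
```python
import cv2
a=cv2.imread("pics/a14_wrist.png")
f=787/560
cv2.imwrite("pics/a14z.png",cv2.resize(a[230:320,340:460],None,fx=6.5,fy=6.5,interpolation=cv2.INTER_CUBIC))
print(a.shape)
```

```text
(590, 787, 3)
```

View pics/a14z.png

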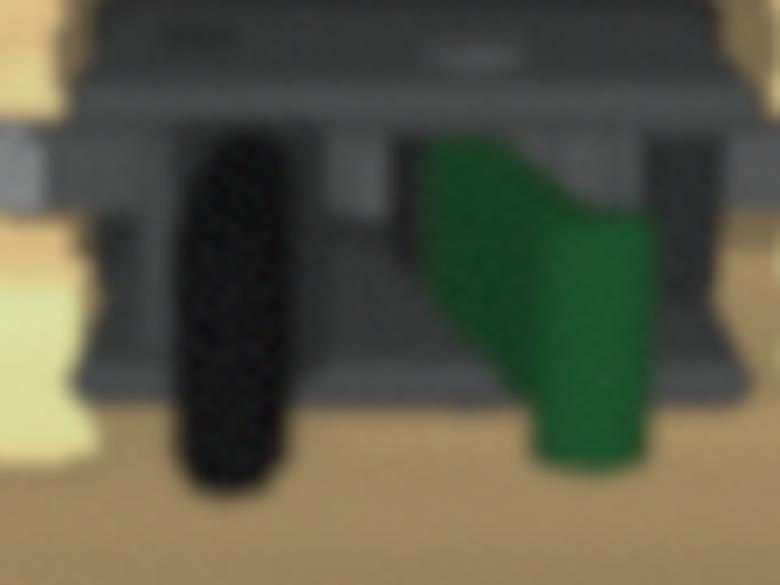

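Run:
```python
from h import *
s=robot.observe();W=Cam('wrist',s);f=590/420
z=lambda x,y:((340+x/6.5)/f,(230+y/6.5)/f)
Rm=q2R(s['orientation'])
for n,q,h in [('h rear',(180,400),.137),('h front',(287,400),.137),('roll front',(655,330),.126),('roll back',(532,330),.126),('roll end near',(590,465),.128),('roll end far',(600,215),.128),('h near',(230,490),.137)]:
    P=W.at_z(*z(*q),h);print(n,to_press(P)[0].round(4),(Rm.T@(P-s['position'])).round(4))
```

```text
h rear [-0.149 -0.002  0.137] [ 0.0926 -0.0181  0.0018]
h front [-0.1395 -0.002   0.137 ] [ 0.0926 -0.0086  0.0018]
roll front [-0.1059  0.0017  0.126 ] [ 0.1037  0.0251 -0.002 ]
roll back [-0.1173  0.0017  0.126 ] [ 0.1036  0.0137 -0.002 ]
roll end near [-0.1118 -0.0106  0.128 ] [0.1016 0.0192 0.0103]
roll end far [-0.1113  0.0129  0.128 ] [ 0.1017  0.0196 -0.0132]
h near [-0.1447 -0.0104  0.137 ] [ 0.0926 -0.0137  0.0101]
```

>>> {"api": "step_arm", "payload": {
  "rows": "0.3 -0.12 -0.02 0 1; 0.8 -0.12 -0.02 0 1; 1.4 -0.12 -0.02 0 1; 2 -0.12 -0.02 0 1; 2.4 -0.12 -0.02 0 1; 2.45 -0.12 -0.02 0 1; 2.45 -0.12 -0.02 0 1; 2.45 -0.12 -0.02 0 1",
  "force": 16
}}

```text
time: 14.35
position: [0.6443, -0.1107, 0.1089]
orientation: [0.707, -0.035, 0.706, 0.035]
wrist_force: [-0.6, 0.4, 0.0]
gripper_width: 0.0869
```

Run:
```python
from h import *
s=robot.observe();print(s['time'],s['position'],s['gripper_width'],s['wrist_force'])
snap('a15')
```

```text
14.35 [ 0.64433121 -0.11071991  0.10891994] 0.0868706756401956 [-0.55596678  0.39231161  0.01212886]
```

View pics/a15_wrist.png

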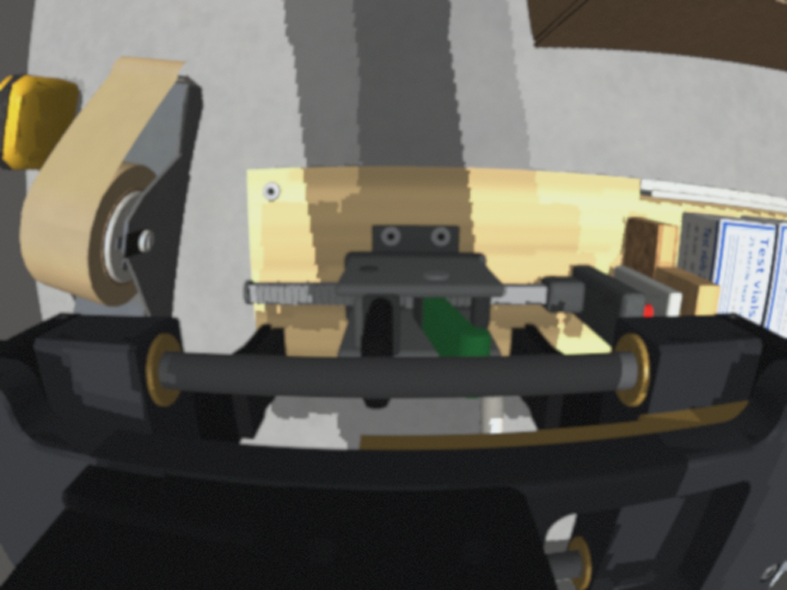

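View pics/a15_side.png

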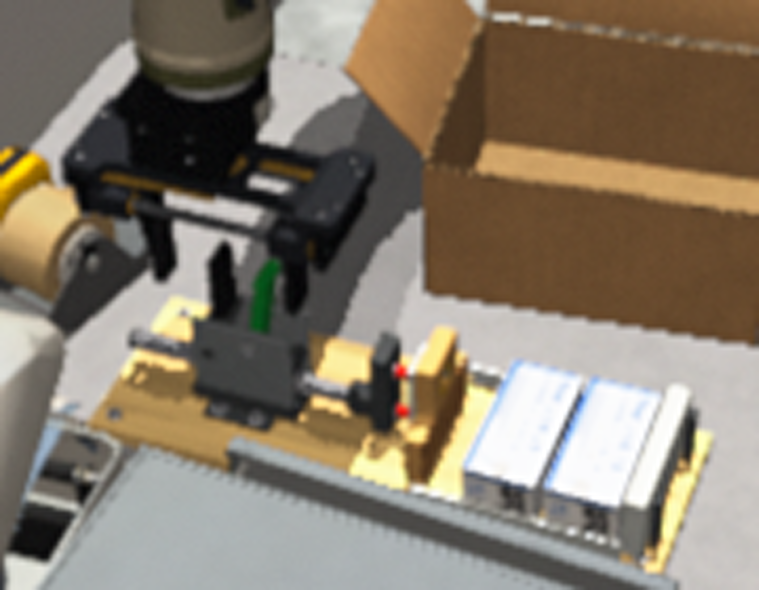

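View pics/a15_scene.png

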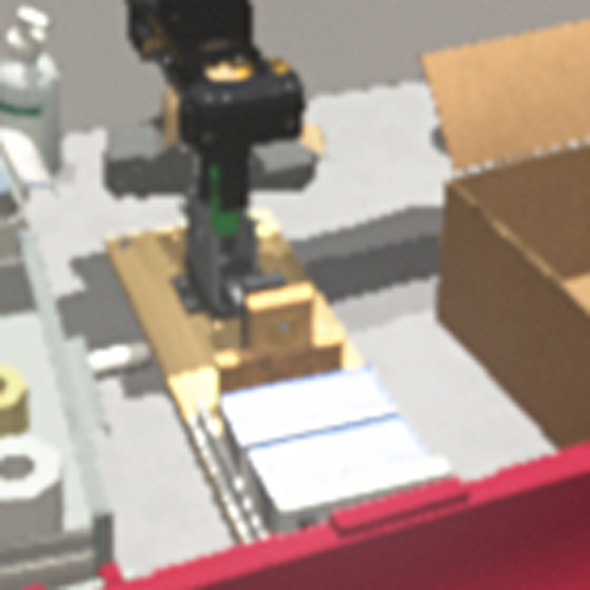

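>>> {"api": "step_arm", "payload": {
  "rows": "0 0 0 0 0.5; 0 0 0 0 0.2; 0 0 0 0 0; 0 0 0 0 -0.2; 0 0 0 0 -0.45; 0 0 0 0 -0.45; 0 0 0 0 -0.45; 0 0 0 0 -0.45",
  "force": 16
}}

```text
time: 15.3
position: [0.6441, -0.1072, 0.1088]
orientation: [0.707, -0.035, 0.706, 0.037]
wrist_force: [0.1, -3.6, 3.9]
gripper_width: 0.031
```

>>> {"api": "step_arm", "payload": {
  "rows": "0 0 0 0 -0.45; 0 0 0 0 -0.45; 0 0 0 0 -0.45; 0 0 0 0 -0.45"
}}

```text
time: 15.7
position: [0.6443, -0.1093, 0.1087]
orientation: [0.707, -0.035, 0.706, 0.036]
wrist_force: [-1.0, 2.8, 5.8]
gripper_width: 0.0271
```

Run:
```python
from h import *
s=robot.observe();print(s['time'],s['position'],s['gripper_width'],s['wrist_force'])
snap('a16',('side','wrist'))
```

```text
15.7 [ 0.64428618 -0.10925191  0.1087459 ] 0.02707945295377809 [-0.98026702  2.77602551  5.81047724]
```

View pics/a16_wrist.png

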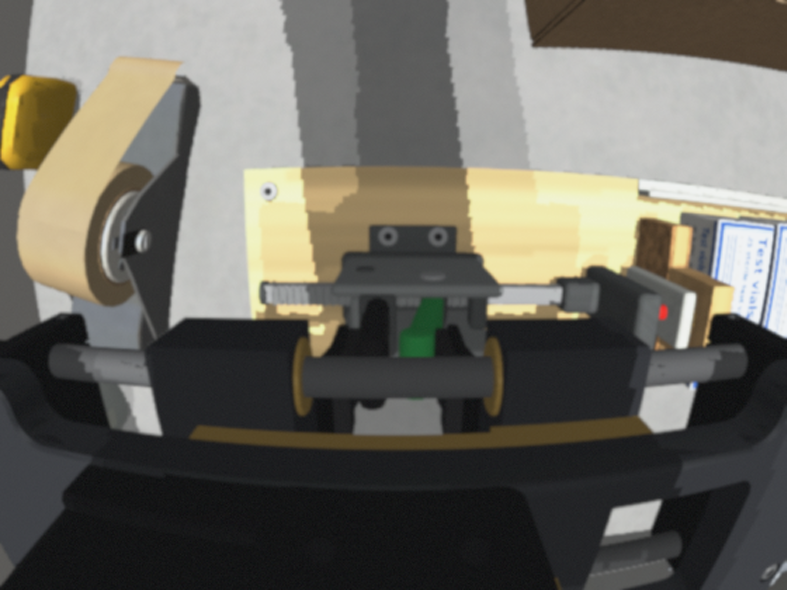

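View pics/a16_side.png

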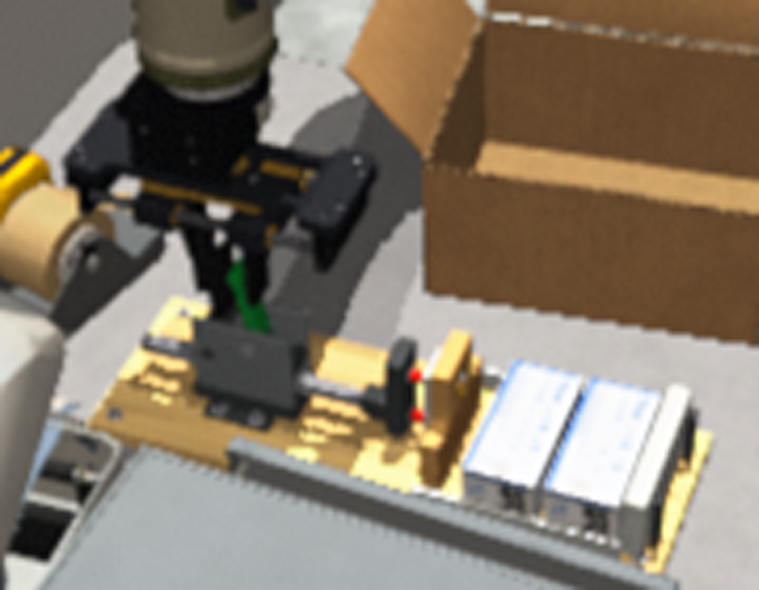

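>>> {"api": "step_arm", "payload": {
  "rows": "0 0 0 0 0; 0 0 0 0 0.6; 0 0 0 0 0.6; 0 0 0 0 0.6; 0 0 0 0 0.6; 0 0 0 0 0.6; 0 0 0 0 0.6; 0 0 0 0 0.6",
  "force": 16
}}

```text
time: 16.6
position: [0.6436, -0.1113, 0.1077]
orientation: [0.706, -0.035, 0.706, 0.034]
wrist_force: [-0.5, 0.7, 0.6]
gripper_width: 0.0692
```

>>> {"api": "step_arm", "payload": {
  "rows": "0 0 0 0 0.2; 0 0 0 0 0; 0 0 0 0 -0.2; 0 0 0 0 -0.45; 0 0 0 0 -0.45; 0 0 0 0 -0.45; 0 0 0 0 -0.45; 0 0 0 0 -0.45"
}}

```text
time: 17.4
position: [0.6441, -0.1092, 0.1086]
orientation: [0.707, -0.035, 0.706, 0.036]
wrist_force: [-1.6, 4.5, 6.5]
gripper_width: 0.027
```

>>> {"api": "step_arm", "payload": {
  "rows": "0 0 0 0 -0.45; 0 0 0 0 -0.45; 0 0 0 0 -0.45"
}}

```text
time: 17.7
position: [0.6441, -0.1093, 0.1086]
orientation: [0.707, -0.035, 0.706, 0.036]
wrist_force: [-2.4, 4.2, 5.5]
gripper_width: 0.0272
```

Run:
```python
from h import *
s=robot.observe();print(s['time'],s['position'],s['gripper_width'],s['wrist_force'])
snap('a17',('side','wrist'),dict(side=(200,300,220,350),wrist=(120,300,400,560)))
```

```text
17.7 [ 0.64413018 -0.10925512  0.10863528] 0.027159515704120212 [-2.36969609  4.22076295  5.53420188]
```

View pics/a17_wrist.png

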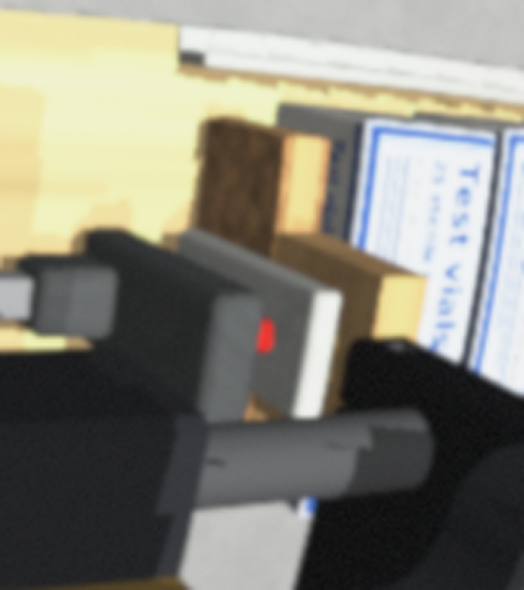

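View pics/a17_side.png

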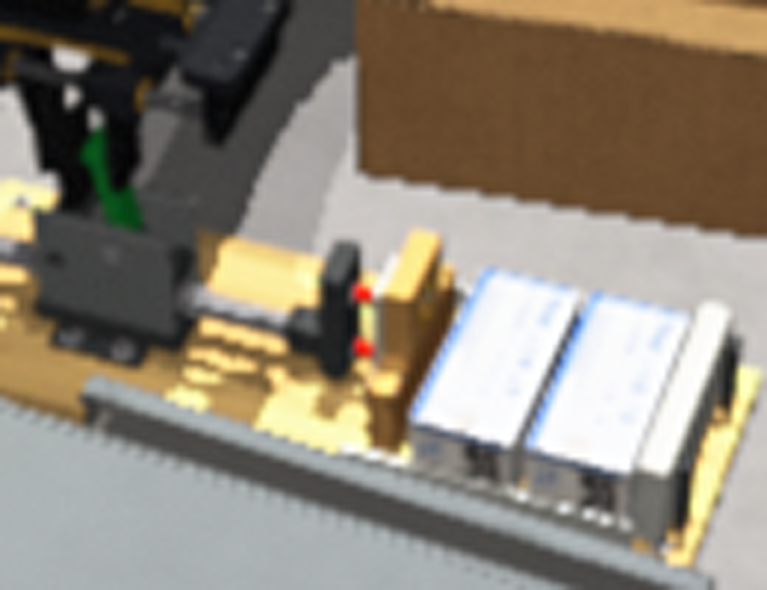

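>>> {"api": "step_arm", "payload": {
  "rows": "0 0 0 0 0; 0 0 0 0 0.6; 0 0 0 0 0.6; 0 0 0 0 0.6; 0 0 0 0 0.6; 0 0 0 0 0.6; 0 0 0 0 0.6; 0 0 0 0 0.6",
  "force": 16
}}

```text
time: 18.6
position: [0.6437, -0.1113, 0.1077]
orientation: [0.706, -0.035, 0.706, 0.034]
wrist_force: [0.3, -0.9, -0.3]
gripper_width: 0.0688
```

>>> {"api": "step_arm", "payload": {
  "rows": "0 0 0 0 0.2; 0 0 0 0 0; 0 0 0 0 -0.2; 0 0 0 0 -0.45; 0 0 0 0 -0.45; 0 0 0 0 -0.45; 0 0 0 0 -0.45; 0 0 0 0 -0.45"
}}

```text
time: 19.4
position: [0.6441, -0.1092, 0.1086]
orientation: [0.707, -0.035, 0.706, 0.036]
wrist_force: [-1.2, 4.4, 5.3]
gripper_width: 0.0272
```

>>> {"api": "step_arm", "payload": {
  "rows": "0 0 0 0 -0.45; 0 0 0 0 -0.45; 0 0 0 0 -0.45"
}}

```text
time: 19.7
position: [0.6441, -0.1092, 0.1086]
orientation: [0.707, -0.035, 0.706, 0.036]
wrist_force: [-1.3, 4.8, 6.1]
gripper_width: 0.0274
```

Run:
```python
from h import *
s=robot.observe();print(s['time'],s['position'],s['gripper_width'],s['wrist_force'])
snap('a18',('side','wrist'),dict(side=(200,300,220,350),wrist=(120,300,400,560)))
```

```text
19.7 [ 0.64413473 -0.10924743  0.10858897] 0.027420432951547936 [-1.29638024  4.81275935  6.14933582]
```

View pics/a18_wrist.png

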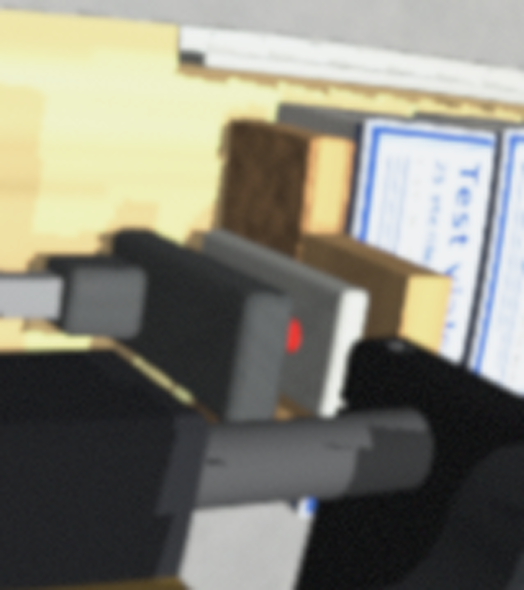

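View pics/a18_side.png

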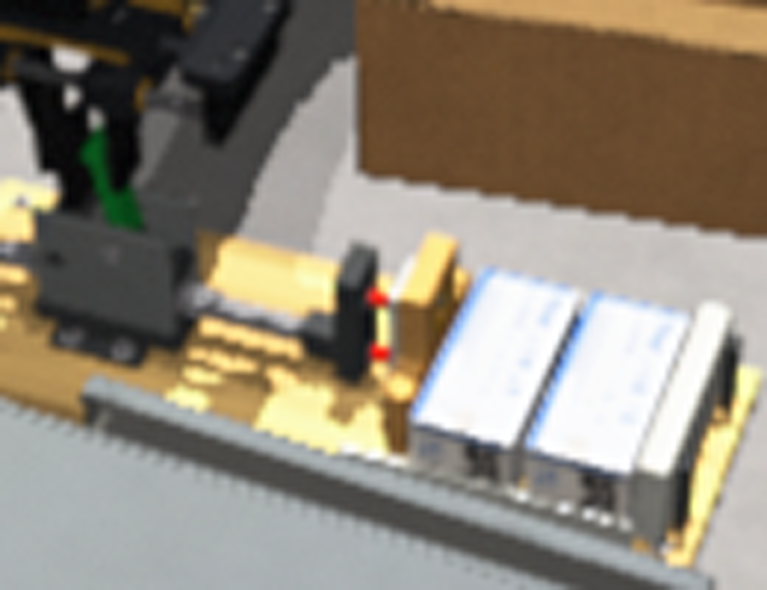

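>>> {"api": "step_arm", "payload": {
  "rows": "0 0 0 0 0; 0 0 0 0 0.6; 0 0 0 0 0.6; 0 0 0 0 0.6; 0 0 0 0 0.6; 0 0 0 0 0.6; 0 0 0 0 0.6; 0 0 0 0 0.6",
  "force": 15
}}

```text
time: 20.6
position: [0.6436, -0.1114, 0.1077]
orientation: [0.706, -0.035, 0.706, 0.034]
wrist_force: [1.1, 0.0, 0.4]
gripper_width: 0.0689
```

>>> {"api": "step_arm", "payload": {
  "rows": "0 0 0 0 0.3; 0 0 0 0 0.2; 0 0 0 0 0.1; 0 0 0 0 0; 0 0 0 0 -0.1; 0 0 0 0 -0.15; 0 0 0 0 -0.2; 0 0 0 0 -0.25"
}}

```text
time: 21.4
position: [0.644, -0.1073, 0.1087]
orientation: [0.706, -0.035, 0.706, 0.037]
wrist_force: [-2.5, 9.2, 6.8]
gripper_width: 0.0341
```

>>> {"api": "step_arm", "payload": {
  "rows": "0 0 0 0 -0.3; 0 0 0 0 -0.35; 0 0 0 0 -0.4; 0 0 0 0 -0.4; 0 0 0 0 -0.4"
}}

```text
time: 21.9
position: [0.6441, -0.1093, 0.1086]
orientation: [0.707, -0.035, 0.706, 0.036]
wrist_force: [-1.3, 4.9, 5.3]
gripper_width: 0.0273
```

Run:
```python
from h import *
s=robot.observe();print(s['time'],s['position'],s['gripper_width'],s['wrist_force'])
snap('a19',('side','wrist'),dict(side=(200,300,220,350),wrist=(120,300,400,560)))
```

```text
21.9 [ 0.64413224 -0.10928154  0.10858349] 0.027325408691784903 [-1.27516878  4.9167601   5.31253336]
```

View pics/a19_wrist.png

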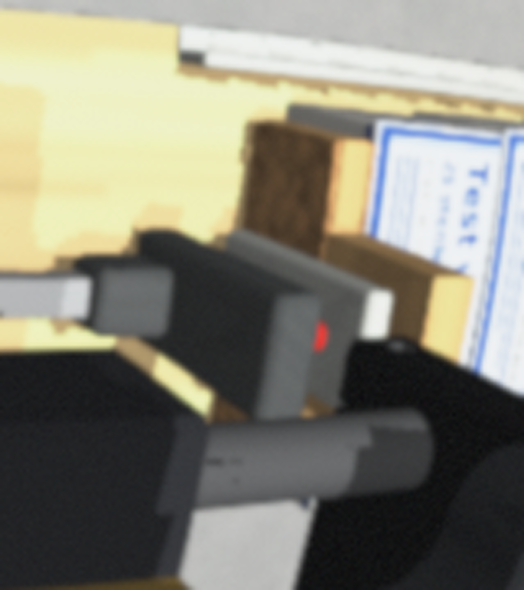

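View pics/a19_side.png

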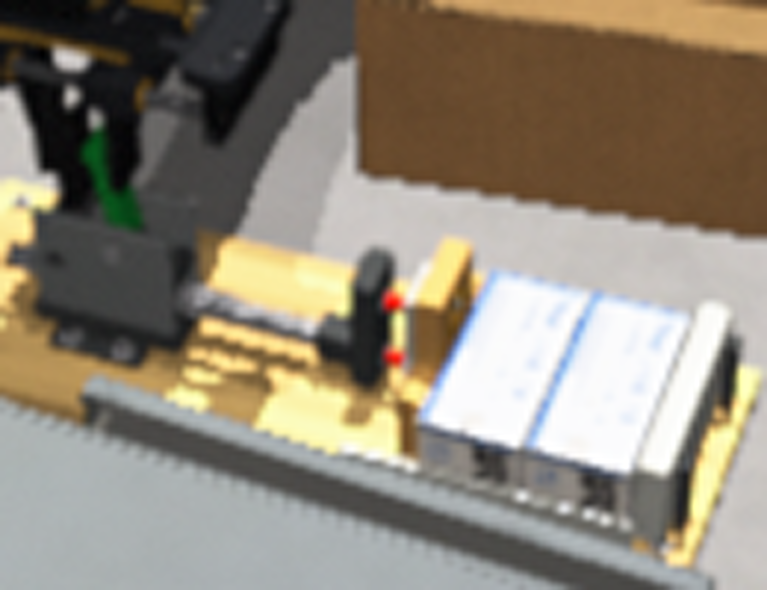

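>>> {"api": "step_arm", "payload": {
  "rows": "0 0 0 0 0; 0 0 0 0 0.6; 0 0 0 0 0.6; 0 0 0 0 0.6; 0 0 0 0 0.6; 0 0 0 0 0.6; 0 0 0 0 0.6; 0 0 0 0 0.6",
  "force": 17
}}

```text
time: 22.8
position: [0.6436, -0.1114, 0.1077]
orientation: [0.706, -0.035, 0.706, 0.034]
wrist_force: [0.3, -0.1, -0.7]
gripper_width: 0.0688
```

>>> {"api": "step_arm", "payload": {
  "rows": "0 0 0 0 0.3; 0 0 0 0 0.2; 0 0 0 0 0.1; 0 0 0 0 0; 0 0 0 0 -0.05; 0 0 0 0 -0.1; 0 0 0 0 -0.1; 0 0 0 0 -0.1"
}}

```text
time: 23.6
position: [0.6438, -0.1073, 0.1086]
orientation: [0.706, -0.035, 0.706, 0.037]
wrist_force: [-4.0, 10.0, 7.3]
gripper_width: 0.0395
```

Run:
```python
from h import *
s=robot.observe();print(s['time'],s['position'],s['gripper_width'],s['wrist_force'])
snap('a20',('side','wrist'),dict(side=(200,300,220,350),wrist=(120,300,400,560)))
```

```text
23.6 [ 0.64376994 -0.10726208  0.10861323] 0.03946400889759765 [-3.96282768 10.03336863  7.30638279]
```

View pics/a20_wrist.png

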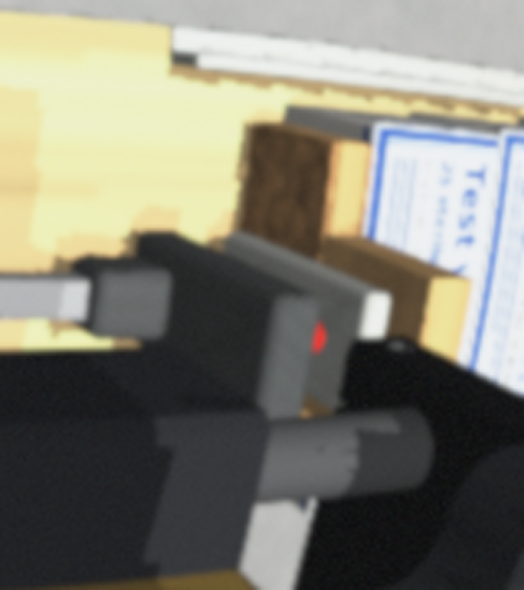

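View pics/a20_side.png

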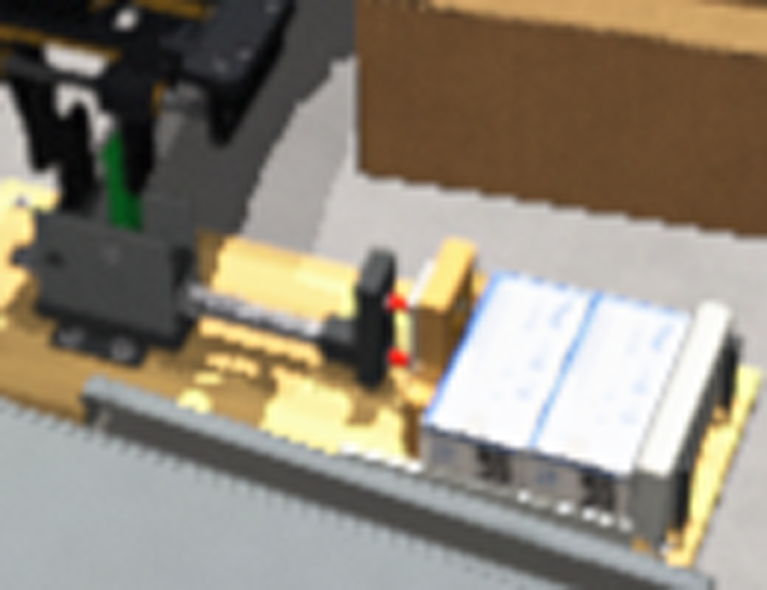

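>>> {"api": "step_arm", "payload": {
  "rows": "0 0 0 0 -0.15; 0 0 0 0 -0.2; 0 0 0 0 -0.25; 0 0 0 0 -0.25; 0 0 0 0 -0.25"
}}

```text
time: 24.2
position: [0.644, -0.1075, 0.1086]
orientation: [0.706, -0.035, 0.706, 0.037]
wrist_force: [-2.2, 8.7, 6.3]
gripper_width: 0.033
```

Run:
```python
from h import *
s=robot.observe();print(s['time'],s['position'],s['gripper_width'],s['wrist_force'])
snap('a21',('side','wrist'),dict(side=(200,300,220,350),wrist=(120,300,400,560)))
```

```text
24.2 [ 0.6439799  -0.10750866  0.10862804] 0.033045728327713055 [-2.24968992  8.65204129  6.30915885]
```

View pics/a21_wrist.png

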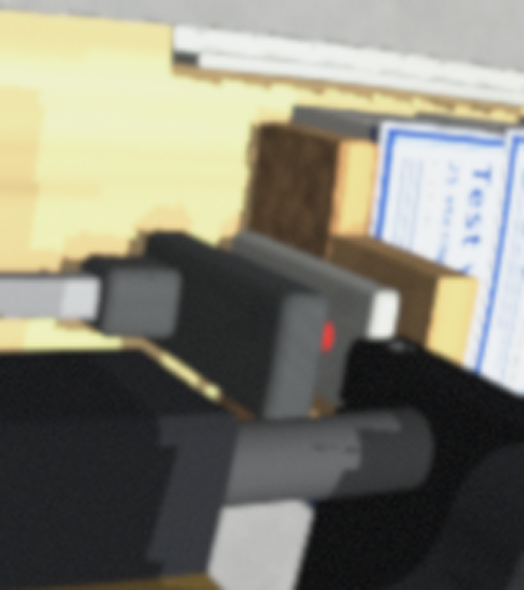

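View pics/a21_side.png

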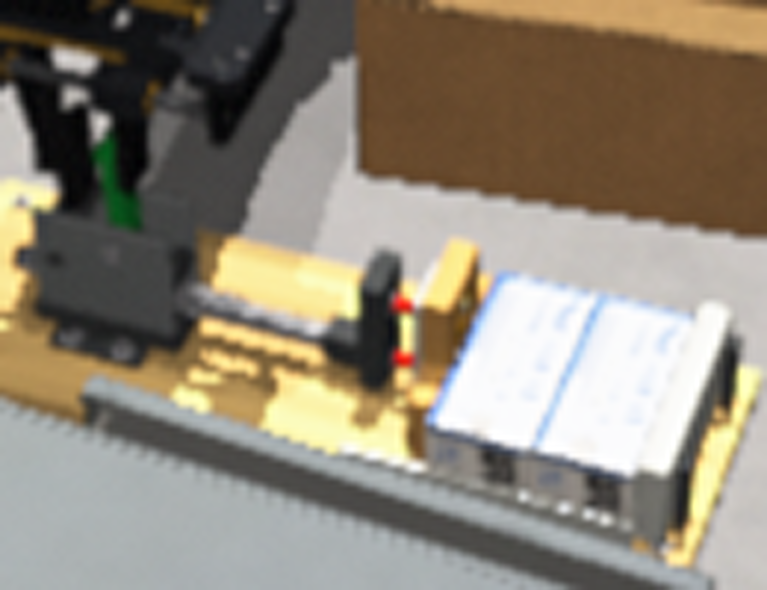

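>>> {"api": "step_arm", "payload": {
  "rows": "0 0 0 0 -0.3; 0 0 0 0 -0.35; 0 0 0 0 -0.4; 0 0 0 0 -0.45; 0 0 0 0 -0.45; 0 0 0 0 -0.45"
}}

```text
time: 24.9
position: [0.6441, -0.1089, 0.1086]
orientation: [0.707, -0.035, 0.706, 0.036]
wrist_force: [-0.8, 6.0, 5.9]
gripper_width: 0.0278
```

Run:
```python
from h import *
s=robot.observe();print(s['time'],s['position'],s['gripper_width'],s['wrist_force'])
snap('a22',('side','wrist'),dict(side=(200,300,220,350),wrist=(120,300,400,560)))
```

```text
24.9 [ 0.64410785 -0.1088549   0.10861299] 0.027846814068433697 [-0.80324861  6.04315556  5.90705958]
```

View pics/a22_wrist.png

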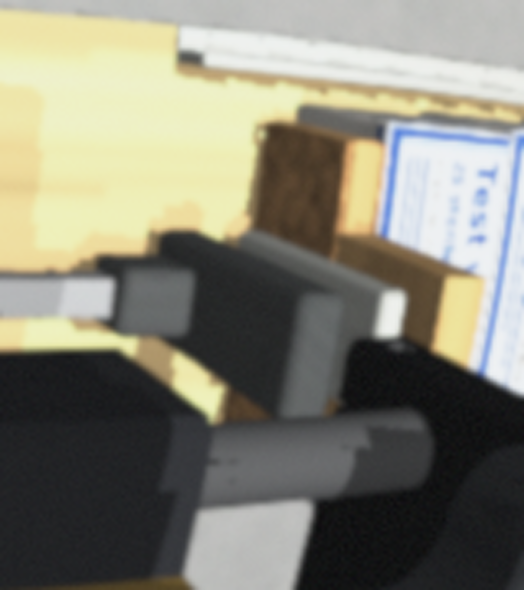

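View pics/a22_side.png

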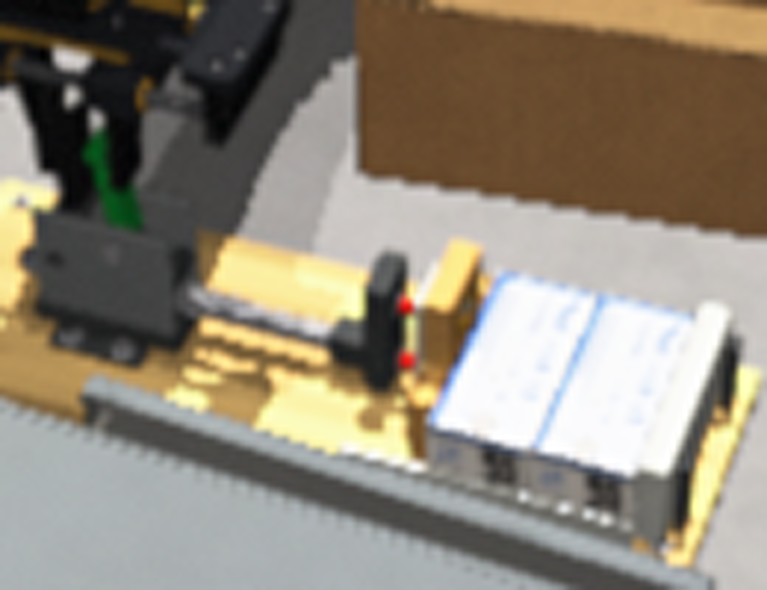

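```bash
cat >> h.py <<'E'
def gap(jx,px,st=None,jy=297,py=293):
    W=Cam('wrist',st or robot.observe());f=590/180
    j=to_press(W.at_z(400+jx/f,120+jy/f,.088))[0];p=to_press(W.at_z(400+px/f,120+py/f,.086))[0]
    return j[0],p[0],p[0]-j[0]
E
python3 - <<'E'
from h import *
for n,j,p in (('17',260,342),('18',290,367),('19',319,391),('20',319,390),('21',329,398),('22',341,405)): print(n,np.round(gap(j,p),4))
E
```

```text
17 [-0.0054  0.019   0.0244]
18 [0.0027 0.0266 0.0239]
19 [0.0108 0.0342 0.0234]
20 [0.0108 0.0339 0.0231]
21 [0.0137 0.0365 0.0228]
22 [0.0172 0.0388 0.0216]
```

>>> {"api": "step_arm", "payload": {
  "rows": "0 0 0 0 -0.2; 0 0 0 0 0; 0 0 0 0 0.3; 0 0 0 0 0.6; 0 0 0 0 0.6; 0 0 0 0 0.6; 0 0 0 0 0.6; 0 0 0 0 0.6",
  "force": 19
}}

```text
time: 25.8
position: [0.6437, -0.1113, 0.1077]
orientation: [0.706, -0.035, 0.706, 0.034]
wrist_force: [0.3, -0.6, -0.0]
gripper_width: 0.069
```

>>> {"api": "step_arm", "payload": {
  "rows": "0 0 0 0 0.3; 0 0 0 0 0.2; 0 0 0 0 0.1; 0 0 0 0 0; 0 0 0 0 -0.05; 0 0 0 0 -0.1; 0 0 0 0 -0.15; 0 0 0 0 -0.15"
}}

```text
time: 26.6
position: [0.6438, -0.1067, 0.1085]
orientation: [0.706, -0.035, 0.706, 0.038]
wrist_force: [-3.4, 11.6, 5.4]
gripper_width: 0.0378
```

Run:
```python
from h import *
s=robot.observe();print(s['time'],s['position'],s['gripper_width'],s['wrist_force'])
snap('a23',('side','wrist'),dict(side=(200,300,220,350),wrist=(120,300,400,560)))
```

```text
26.6 [ 0.64376001 -0.1066597   0.10846827] 0.03781967698264006 [-3.41646106 11.63312373  5.38313524]
```

View pics/a23_wrist.png

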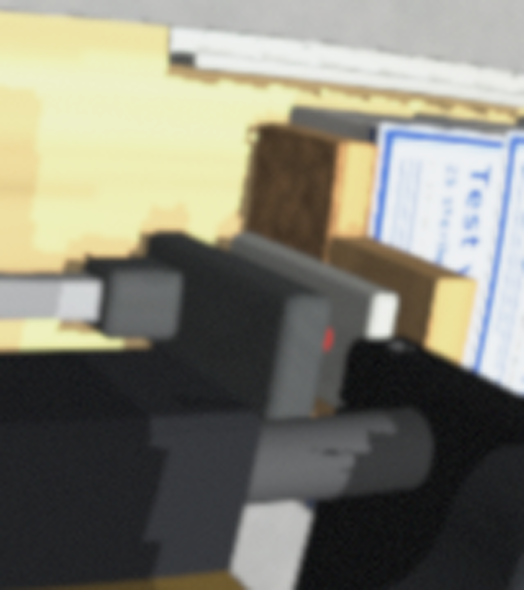

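View pics/a23_side.png

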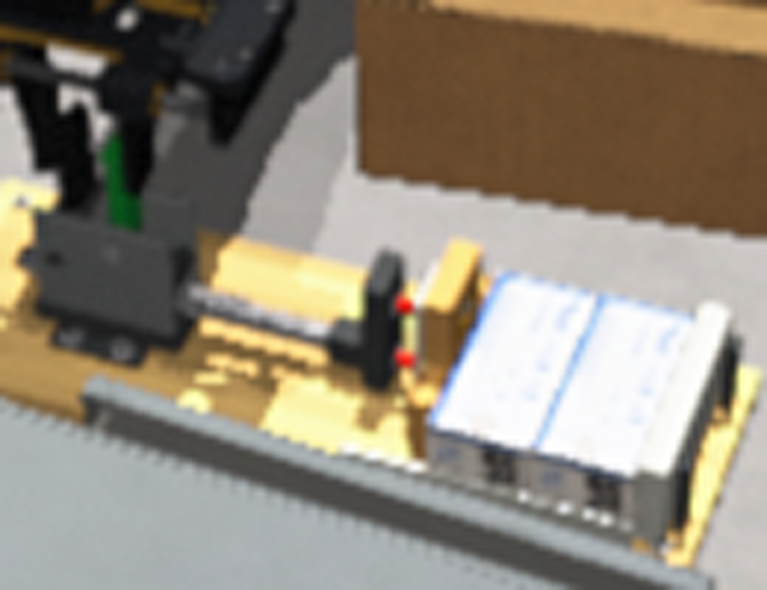

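>>> {"api": "step_arm", "payload": {
  "rows": "0 0 0 0 -0.2; 0 0 0 0 -0.25; 0 0 0 0 -0.3; 0 0 0 0 -0.3; 0 0 0 0 -0.3; 0 0 0 0 -0.3"
}}

```text
time: 27.3
position: [0.6439, -0.1075, 0.1086]
orientation: [0.706, -0.035, 0.706, 0.037]
wrist_force: [-3.2, 9.9, 6.7]
gripper_width: 0.0308
```

Run:
```python
from h import *
s=robot.observe();print(s['time'],s['position'],s['gripper_width'],s['wrist_force'])
snap('a24',('side','wrist'),dict(side=(200,300,220,350),wrist=(120,300,400,560)))
```

```text
27.3 [ 0.6438525  -0.10745907  0.10859302] 0.030818381045595318 [-3.19277364  9.85518225  6.68309098]
```

View pics/a24_wrist.png

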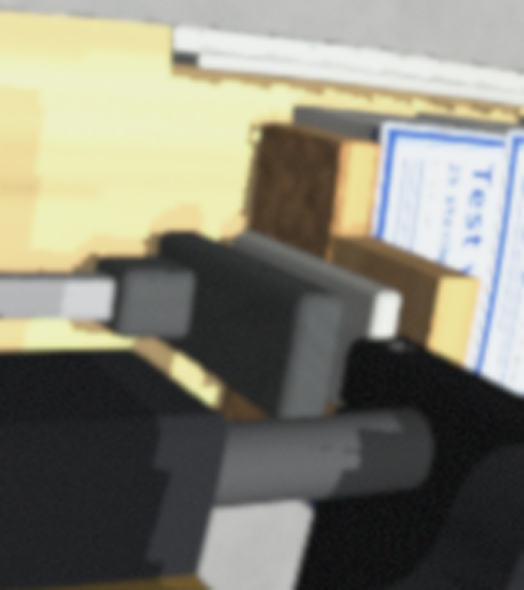

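View pics/a24_side.png

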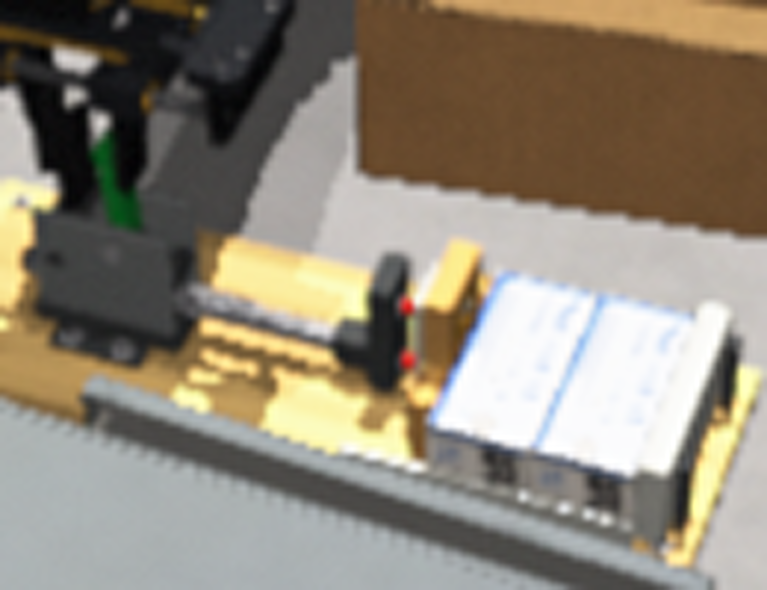

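>>> {"api": "step_arm", "payload": {
  "rows": "0 0 0 0 -0.33; 0 0 0 0 -0.36; 0 0 0 0 -0.36; 0 0 0 0 -0.36; 0 0 0 0 -0.36"
}}

```text
time: 27.9
position: [0.6439, -0.1083, 0.1086]
orientation: [0.706, -0.035, 0.706, 0.036]
wrist_force: [-1.4, 7.4, 7.4]
gripper_width: 0.0292
```

Run:
```python
from h import *
s=robot.observe();print(s['time'],s['position'],s['gripper_width'],s['wrist_force'])
snap('a25',('side','wrist'),dict(side=(200,300,220,350),wrist=(120,300,400,560)))
print(gap(340,401))
```

```text
27.9 [ 0.64393364 -0.10830891  0.10861357] 0.029162115632042896 [-1.38328584  7.40701866  7.39673334]
(np.float64(0.017559535711984698), np.float64(0.03814431245577984), np.float64(0.02058477674379514))
```

View pics/a25_wrist.png

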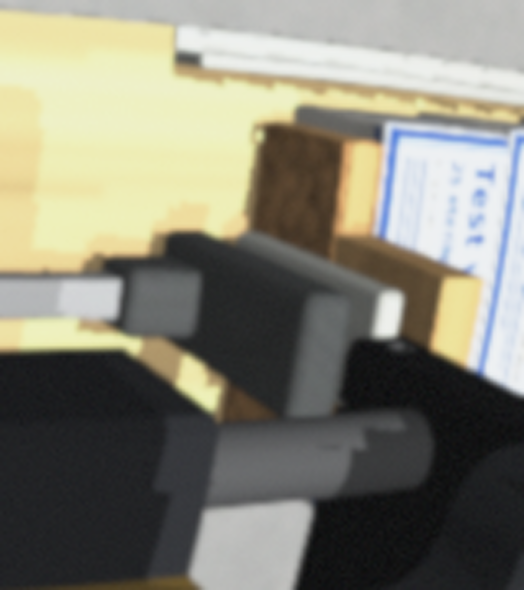

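View pics/a25_side.png

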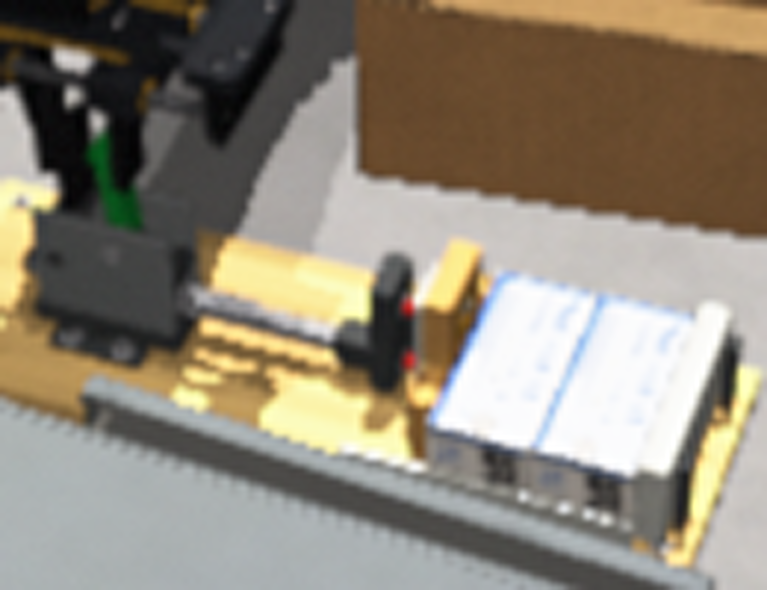

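>>> {"api": "step_arm", "payload": {
  "rows": "0 0 0 0 -0.4; 0 0 0 0 -0.42; 0 0 0 0 -0.42; 0 0 0 0 -0.42; 0 0 0 0 -0.42; 0 0 0 0 -0.42; 0 0 0 0 -0.42"
}}

```text
time: 28.7
position: [0.6439, -0.1083, 0.1086]
orientation: [0.706, -0.035, 0.706, 0.036]
wrist_force: [-2.5, 6.7, 7.6]
gripper_width: 0.0291
```

Run:
```python
from h import *
s=robot.observe();print(s['time'],s['position'],s['gripper_width'],s['wrist_force'])
snap('a26',('side','wrist','scene'),dict(side=(200,300,220,350),wrist=(120,300,400,560),scene=(170,270,220,320)))
print(gap(348,403))
```

```text
28.7 [ 0.64391443 -0.10831886  0.10857531] 0.029125868457794732 [-2.51857243  6.72661411  7.63577781]
(np.float64(0.019971207174104645), np.float64(0.03883972408348478), np.float64(0.018868516909380136))
```

View pics/a26_wrist.png

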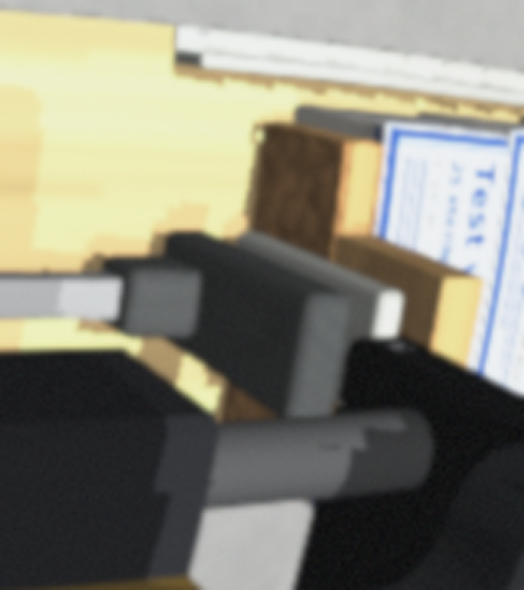

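View pics/a26_side.png

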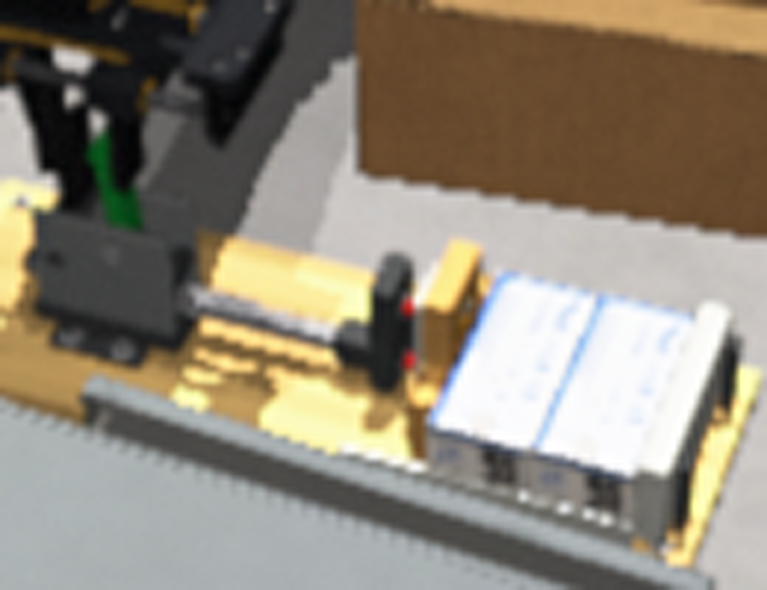

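View pics/a26_scene.png

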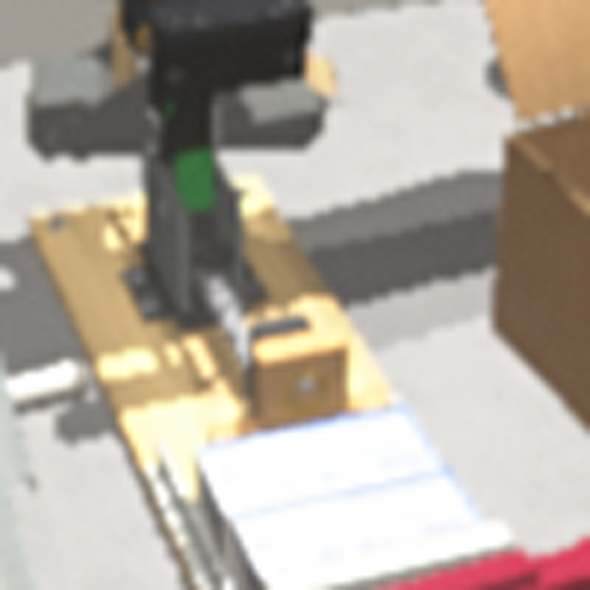

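>>> {"api": "step_arm", "payload": {
  "rows": "0 0 0 0 -0.42; 0 0 0 0 -0.42; 0 0 0 0 -0.42; 0 0 0 0 -0.42; 0 0 0 0 -0.42",
  "force": 22
}}

```text
time: 29.35
position: [0.644, -0.1091, 0.1086]
orientation: [0.707, -0.035, 0.706, 0.036]
wrist_force: [-2.7, 4.9, 7.7]
gripper_width: 0.0272
```

Run:
```python
from h import *
s=robot.observe();print(s['time'],s['position'],s['gripper_width'],s['wrist_force'])
snap('a27',('side','wrist'),dict(side=(200,300,220,350),wrist=(120,300,400,560)))
```

```text
29.35 [ 0.64403531 -0.10907953  0.10858588] 0.027169535454028348 [-2.73266781  4.9232355   7.68580555]
```

View pics/a27_wrist.png

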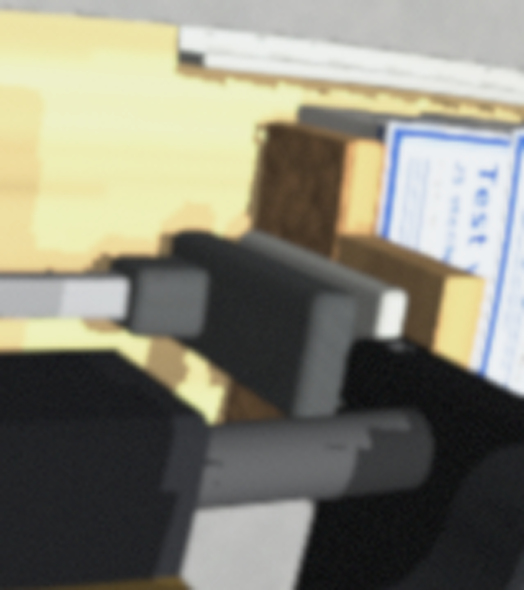

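View pics/a27_side.png

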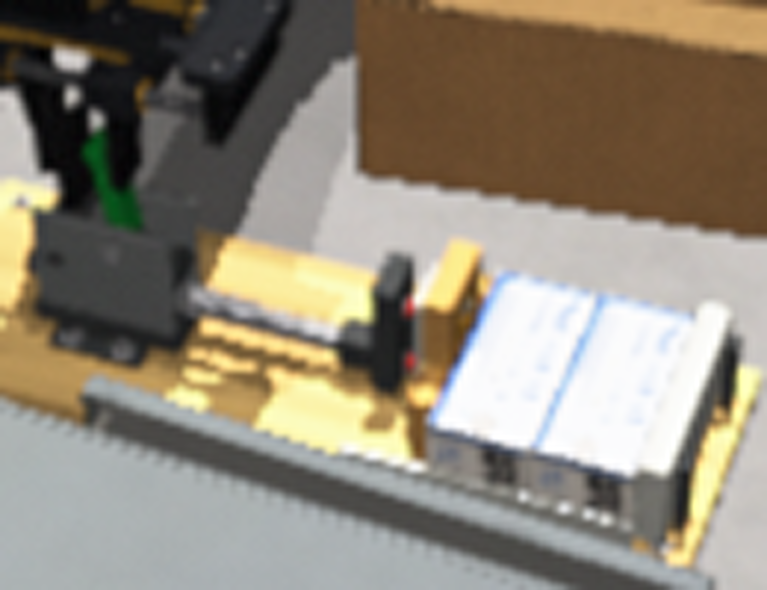

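>>> {"api": "step_arm", "payload": {
  "rows": "0 0 0 0 -0.42; 0 0 0 0 -0.42; 0 0 0 0 -0.42; 0 0 0 0 -0.42; 0 0 0 0 -0.42"
}}

```text
time: 29.95
position: [0.644, -0.1091, 0.1086]
orientation: [0.707, -0.035, 0.706, 0.036]
wrist_force: [-1.7, 5.4, 6.7]
gripper_width: 0.0273
```

Run:
```python
from h import *
s=robot.observe();print(s['time'],s['position'],s['gripper_width'],s['wrist_force'],gap(354,405))
snap('a28',('side','scene'),dict(side=(230,280,270,335),scene=(170,270,220,320)))
```

```text
29.95 [ 0.64403447 -0.10910496  0.10860465] 0.027252039245916654 [-1.73825283  5.3639738   6.71022507] (np.float64(0.020809960618283517), np.float64(0.0385091877819745), np.float64(0.017699227163690982))
```

View pics/a28_side.png

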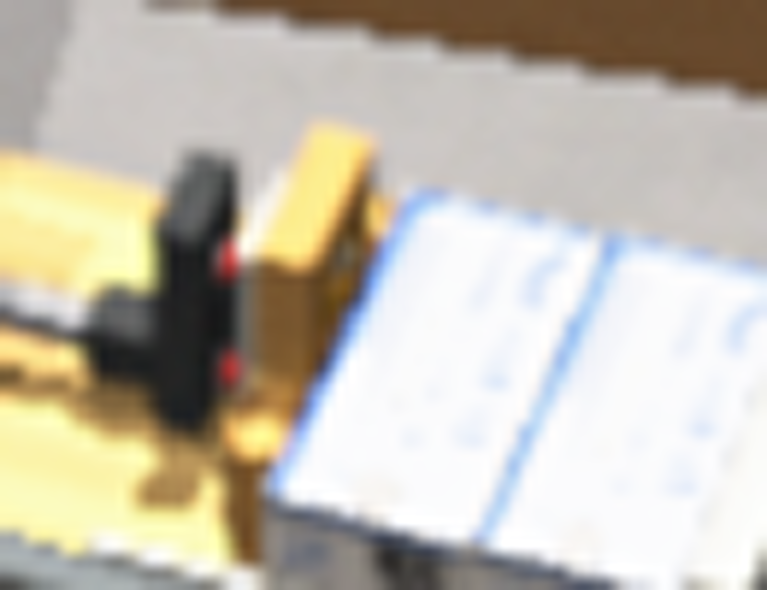

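View pics/a28_scene.png

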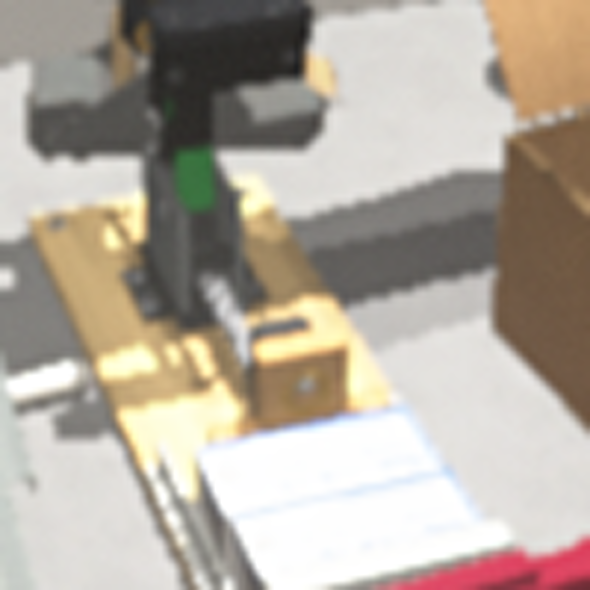

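The state is stable: red pins partly visible, board upright on the peg and against the carton, cartons flat against the stop, and the trigger held.

Run:
```python
from h import *
print(robot.hand_in())
```

```text
the job is handed in; nothing more can be done
None
```

The board is hung on the pad's peg, the cartons are clamped, and the job is handed in at about 30 s with the trigger still squeezed in the gripper. The hand-in gives no verdict, and the carton and pad forces were not measured directly.

**What I did:** I gripped the board by its neck, slid its eye onto the peg, released it, then pumped the trigger six times. I raised the grip force to 22 N to finish the last stroke.

**Last checks:**
- **Gripper:** it held steady at 27 mm opening, which is about full squeeze. The pose stayed the same over the last 0.6 s.
- **Board:** upright on the peg and against the near carton.
- **Cartons:** flat, closed up and standing at the end stop.
- **Pad:** the red pins were still partly visible. The wrist-camera measurement puts the pad about 5.5 mm in. A rougher reading of the side view suggested nearer 8 mm. Both are inside the 3–12 mm range, but the two readings do not agree closely. They would mean roughly 11–15 N on the cartons from the stated spring.
- **Bystanders:** no contact with them was seen, but I did not measure their positions at the end.

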